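Set the toppled glue bottles right in the pull-out tray under the bench shelf

TASK

Somebody has been rough with the glue tray under the little bench shelf and the bottles went over. Pull the tray right out by its handle, stand every glue bottle (those lying in the tray and any left lying on the bench) upright on the tray's floor along with the one still standing there, then push the tray fully home under the shelf with all the bottles still standing. Leave the sanding block, the plane and the tape measure where they are.

Things in the scene. Friction and masses are not known exactly. Their poses are not given: they have to be found in the camera images.
- rack: fixed plywood unit; origin on the bench below the closed tray's handle bar, y along the tray's path to the shelf, x across. Baseboard and guide battens (24 mm high, outer faces x +-47 mm) span y -400 to 470 mm. Shelf x +-79, y 80 to 480 mm on four posts, underside 165 mm above the bench, goods on it to 240 mm; under it a steel guard rail each side, x +-43 mm, 85 mm up.
- tray (a joint): how far the tray is pulled out, in m: 0 fully home under the shelf, 0.44 fully out against its stop. It slides straight along the rack's -y and stays where left; about 2 N of friction.
- tray_handle (a point): middle of the tray's handle: a level steel bar, 12 mm thick, 68 mm long across the path, 34 mm above the bench, 45 mm (to its axis) beyond the tray's end on the side away from the shelf. It can be pinched from above, one finger on either side of the bar along the path.
- tray_floor (a point): middle of the tray's inner floor, 16 mm above the bench; axes as the rack's: y along the lane towards the shelf, x across, z up. The tray is one lane, 400 mm long, 58 mm wide inside; side lips 8 mm, end boards 20 mm above the floor. Fully out, the lane ends 65 mm short of the shelf's edge.
- bottle_1: square white plastic glue bottle, 40 x 40 mm, 115 mm tall: flat-sided body to 85 mm, then shoulder and round black cap 26 mm across; 0.12 to 0.24 kg, centre of mass about 50 mm above the base. Origin: centre of the base; z runs from base to cap. Lies in the tray, cap to the handle, when present.
- bottle_2: square white plastic glue bottle, 40 x 40 mm, 115 mm tall: flat-sided body to 85 mm, then shoulder and round black cap 26 mm across; 0.12 to 0.24 kg, centre of mass about 50 mm above the base. Origin: centre of the base; z runs from base to cap. Lies in the tray, cap to the handle, when present.
- bottle_3: square white plastic glue bottle, 40 x 40 mm, 115 mm tall: flat-sided body to 85 mm, then shoulder and round black cap 26 mm across; 0.12 to 0.24 kg, centre of mass about 50 mm above the base. Origin: centre of the base; z runs from base to cap. Lies on the bench beyond the tray when present.
- bottle_4: square white plastic glue bottle, 40 x 40 mm, 115 mm tall: flat-sided body to 85 mm, then shoulder and round black cap 26 mm across; 0.12 to 0.24 kg, centre of mass about 50 mm above the base. Origin: centre of the base; z runs from base to cap. Lies on the bench beyond the tray when present.
- bottle_5: square white plastic glue bottle, 40 x 40 mm, 115 mm tall: flat-sided body to 85 mm, then shoulder and round black cap 26 mm across; 0.12 to 0.24 kg, centre of mass about 50 mm above the base. Origin: centre of the base; z runs from base to cap. The one still standing, near the tray's shelf end; always present.
- sanding_block: cork and wood sanding block, 115 x 62 x 40 mm, on the bench; origin at the centre of its underside. Not to be disturbed.
- block_plane: small steel plane, 160 x 46 x 55 mm, on the bench; origin at the centre of its underside. Not to be disturbed.
- tape_measure: grey tape measure, 70 x 36 x 62 mm, standing on the bench; origin at the centre of its underside. Not to be disturbed.

How it is judged:
By the outcome, as a careful person would: the job done as asked, in the order asked, and still so for the second after the job is handed in, with the robot touching nothing.
Of bottle_1, bottle_2, bottle_3, bottle_4 only 3 to 4 are there at a start; the rules pass over those that are not, and their reading is None.
At some moment in a run one of bottle_1, bottle_2, bottle_3, bottle_4 may be knocked a few centimetres aside while the robot is not near it.
Once in a run the grip may slacken for a moment while it holds something.
It also fails if it takes over 210 s, if anything falls off the work surface, if the arm or the gripper's body presses on something with over 40 N, if the wrist force passes 120 N, or if a joint passes its speed limit or range.

ROBOT

A 6-joint arm with a two-finger parallel gripper is mounted at the origin on the work surface. World frame = base frame: x ahead of the robot, y to its left, z up, the work surface at z = 0. Lengths are in m, angles in rad, forces in N, time in s.
With the tool pointing down it reaches from about 0.275 to 1 m from the base axis. Payload 8.4 kg.
Tool frame: the origin (TCP) lies midway between the tips of the shut fingers; the grasp point (between the pads) lies tcp_to_grasp behind it (tcp_to_grasp is the distance from the TCP to the grasp point, in m); z points along the fingers, y is the line along which they close (so a half turn about z gives the same grasp; the last joint's range is limited). The gripper opens to 85 mm and grips with 20 to 120 N. Pads are 22 mm wide; open, the fingers measure 114 mm over their backs; the gripper's body (76 mm by 85 mm) begins 54 mm behind the grasp point. The pads swing forward as they close: fully open they stand 13 mm farther back than shut.
Start: joints at [-0.002, 0.353, 1.633, -0, 1.155, -0.002], TCP at [0.625, -0, 0.231] pointing down, gripper open.
Joint ranges: [-2.63, 2.63], [-0.92, 2.1], [0.06, 2.66], [-1.3, 4.44], [0, 2.69], [-3.02, 3.02]. Speed limits (rad/s): [2.22, 2.22, 2.79, 3.14, 3.14, 3.14].

INTERFACE

Orientations are given as a unit quaternion [w, x, y, z].
In Python, from cell import get_obs, get_image, camera_info, job_done, tcp_to_grasp gives the robot as it stands.
- The arm moves only by the tool send_rows, never from a script. Its argument "commands" is a list of rows, each a list of 3 entries, a list of its own where there are three numbers: the turn, a rotation vector about the tool's x, y, z each as a share of 360 degrees, from -1 to 1, then the shift along the tool's x, y, z each as a share of 0.4 m, from -1 to 1, then the closure, from -1 (fully open) to 1 (shut). In form: [[[rx, ry, rz], [tx, ty, tz], claw], ...]. A call has 1 to 8 rows; each row is the pose to reach, as a shift and turn from the pose commanded when the call began, along the tool's axes at that moment, turning the shorter way round; what a row does not reach only later rows make up. A row lasts 1/8 s, in which the tool goes at most 62.5 mm and 10.7 degrees, less where a joint would pass 70% of its speed; a pose out of reach is approached as far as the arm can. A call with a number of a shift or a turn outside -1 to 1 is refused whole. A call with a gripper value outside its range is refused whole. The fingers move at their own pace and stop on an object; "squeeze" is the grip in N (left out, the last holds). Time passes only in rows, so rows that repeat a pose let the fingers close. It gives the time, the measured TCP pose, the force, the opening and the grip force at its end, in the units of the state.
- get_obs(): the state, without advancing time (a new reading comes with each control period).
- get_image(name): name is "scene" or "side" or "wrist"; returns the picture (420x560x3 uint8, red, green, blue); there is no depth.
- camera_info(name): a dict with "intrinsics" (3x3 intrinsics, pixels), "D" ([k1, k2, p1, p2, k3] as OpenCV has them; the pictures are not rectified), "R" (3x3) and "t" (3): a world point X has camera coordinates R X + t; the wrist camera has in their place "tool_from_camera" (4x4, takes a point from camera to tool coordinates, whose origin is the TCP and whose axes are the flange's). Camera axes: x right, y down, z forward; pixel columns grow to the right and rows downward; lengths in m; the calibration is good to about 2 mm. A picture is of the moment at which its call begins: read the wrist's pose just before it. camera_info takes no time and is no camera call.
- job_done(): hands the job in; it is judged then, once.
The state is a dict: "time": time; "joints": joint angles; "qvel": joint speeds; "joint_efforts": joint torques, N m; "tcp_pos": TCP position; "ee_rot": TCP orientation; "wrist_force": force on the tool from outside, world axes, zero at the start; "torque": the same for the moment, N m; "grip_width": finger opening in m; "grasp_force": force on a finger pad.
Only numpy, scipy, OpenCV 4.12 (cv2) and the standard library are available. Lean on these libraries where they do the work, as an engineer would, in place of code of your own. Each camera call takes 0.05 s, during which the arm holds its last target. There are 200 camera calls.

## Working session

There is one attempt and no reset: what is moved stays moved. The work goes in short steps, Python scripts to look and compute and a tool call to move; the robot and the scene stay as the last step left them, time stands still between calls to the robot, and variables do not carry over. Pictures are saved under pics/ and viewed, at most 14 in all, crops included, and the job is handed in when it is done.

Besides the shell and the picture viewer there is one more tool, called after ">>>" as name(argument=value, ...), one argument or row to a line, values as JSON. send_rows: Moves the arm, as the interface text tells. Shift numbers are shares of 0.4 m and turn numbers shares of 360 degrees, none past 1 either way. Its arguments: {"type":"object","properties":{"commands":{"type":"array"},"squeeze":{"type":"number"}},"required":["commands"]}

```bash
ls; mkdir -p pics
python3 - <<'E'
from cell import *
import cv2,numpy as np
o=get_obs();print(o);print(tcp_to_grasp if not callable(tcp_to_grasp) else tcp_to_grasp())
np.set_printoptions(precision=4,suppress=True)
for n in ["scene","side","wrist"]:
    print(n,camera_info(n)); cv2.imwrite(f"pics/{n}0.png",get_image(n)[:,:,::-1])
E
```

```text
pics
{'time': 0.0, 'joints': array([-2.42968424e-03,  3.53646893e-01,  1.63417771e+00, -3.81427061e-07,
        1.15518874e+00, -2.38734128e-03]), 'qvel': array([-1.12467293e-04, -1.49264930e-05,  2.61966478e-04, -1.03405325e-03,
        1.00807611e-03,  8.56400609e-04]), 'joint_efforts': array([-2.03471049e-03, -6.05236173e+01, -3.42063046e+01, -2.62302356e-04,
        9.48130677e-03,  3.61521288e-06]), 'tcp_pos': array([ 6.24501760e-01, -1.74602317e-05,  2.30543819e-01]), 'ee_rot': array([-5.03375076e-04,  7.07121519e-01,  7.07091687e-01, -5.01202207e-04]), 'wrist_force': array([-0.02966258, -0.88611221, -0.34916556]), 'torque': array([-0.08156701, -0.04804783,  0.00611034]), 'grasp_force': 0.0, 'grip_width': 0.08555004426454375}
0.0187
scene {'intrinsics': array([[468.5331,   0.    , 273.1647],
       [  0.    , 468.5331, 208.8789],
       [  0.    ,   0.    ,   1.    ]]), 'D': array([0.0087, 0.    , 0.    , 0.    , 0.    ]), 'R': array([[ 0.9443,  0.329 ,  0.0062],
       [ 0.3135, -0.8938, -0.3207],
       [-0.1   ,  0.3048, -0.9472]]), 't': array([-0.4949, -0.1248,  1.6614])}
side {'intrinsics': array([[389.7962,   0.    , 281.2643],
       [  0.    , 389.7962, 212.796 ],
       [  0.    ,   0.    ,   1.    ]]), 'D': array([0.0169, 0.    , 0.    , 0.    , 0.    ]), 'R': array([[ 0.7527, -0.6584, -0.0023],
       [-0.3408, -0.3867, -0.8569],
       [ 0.5633,  0.6458, -0.5154]]), 't': array([-0.386 ,  0.2206,  0.7371])}
wrist {'intrinsics': array([[310.463 ,   0.    , 276.8656],
       [  0.    , 310.463 , 215.2315],
       [  0.    ,   0.    ,   1.    ]]), 'D': array([-0.0055,  0.    ,  0.    ,  0.    ,  0.    ]), 'tool_from_camera': array([[ 0.0007, -0.9595, -0.2816,  0.0709],
       [ 1.    ,  0.0006,  0.0007,  0.0006],
       [-0.0005, -0.2816,  0.9595, -0.142 ],
       [ 0.    ,  0.    ,  0.    ,  1.    ]])}
```

View pics/scene0.png

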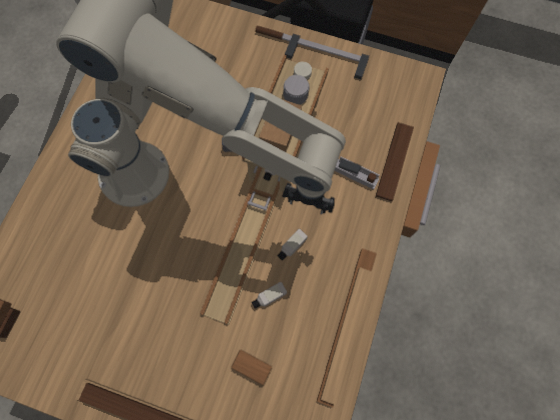

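View pics/side0.png

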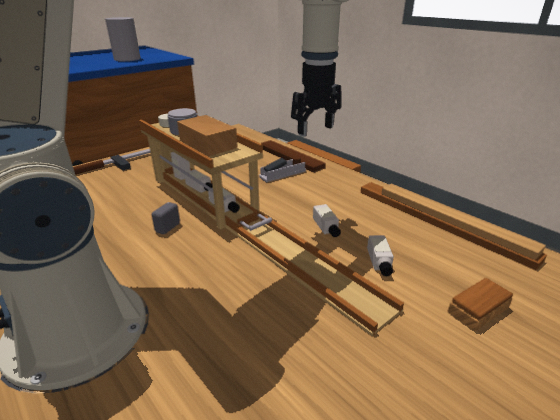

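The scene picture shows the handle at (259,203), the rails running down to (215,319), and two bottles on the bench at (293,244) and (270,296). The sanding block is at (252,368). In the side view a cap shows inside the tray at (233,205).

Run:
```python
import cv2,numpy as np
a=cv2.imread("pics/scene0.png");b=cv2.imread("pics/side0.png")
c=cv2.resize(a[180:330,190:320],None,fx=4,fy=4,interpolation=cv2.INTER_CUBIC)
cv2.imwrite("pics/s0c.png",c)
c=cv2.resize(b[140:335,140:410],None,fx=2.96,fy=2.96,interpolation=cv2.INTER_CUBIC);print(c.shape)
cv2.imwrite("pics/d0c.png",c)
```

```text
(577, 799, 3)
```

View pics/s0c.png

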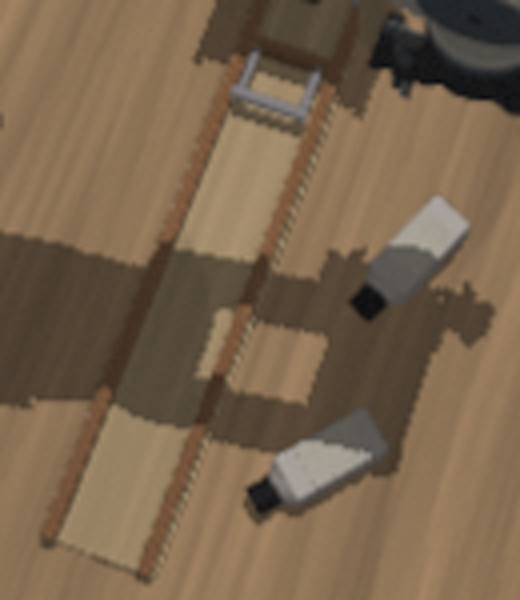

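View pics/d0c.png

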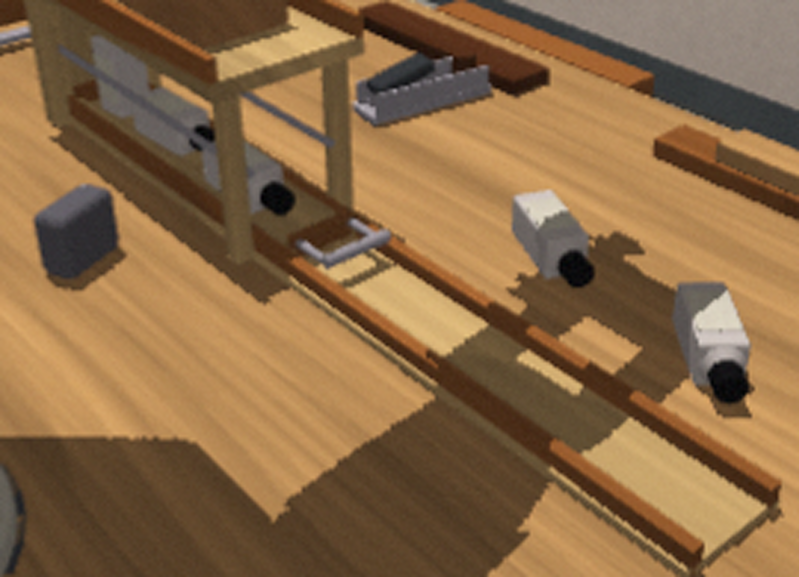

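The side view shows two bottles lying in the tray, caps towards the handle, at crop positions (203,138) and (277,198). The standing bottle is behind them at (118,75). With the two on the bench, all four loose bottles are present. Next I fit the poses.

```bash
cat > h.py <<'E'
import cv2,numpy as np
from cell import *
from scipy.optimize import least_squares
from scipy.spatial.transform import Rotation as Ro
np.set_printoptions(precision=4,suppress=True)
def RT(n):
    i=camera_info(n)
    if n!="wrist": return i["intrinsics"],i["D"],i["R"],i["t"]
    o=get_obs();T=np.eye(4);T[:3,:3]=toolR(o);T[:3,3]=o["tcp_pos"]
    W=np.linalg.inv(T@i["tool_from_camera"]);return i["intrinsics"],i["D"],W[:3,:3],W[:3,3]
def toolR(o): w=o["ee_rot"];return Ro.from_quat([w[1],w[2],w[3],w[0]]).as_matrix()
def proj(n,P,c=None):
    K,D,R,t=c or RT(n);return cv2.projectPoints(np.atleast_2d(P).astype(float),cv2.Rodrigues(R)[0],t,K,D)[0][:,0]
def ray(n,uv,z,c=None):
    K,D,R,t=c or RT(n);q=cv2.undistortPoints(np.array([[uv]],float),K,D)[0,0]
    d=R.T@[q[0],q[1],1];C=-R.T@t;return C+d*(z-C[2])/d[2]
def fit(obs,x0):  # obs: list (cam, uv, local pt); pose x,y,yaw
    f=lambda p:np.concatenate([proj(n,np.r_[Ro.from_euler('z',p[2]).as_matrix()@np.array(l)+[p[0],p[1],0]])[0]-uv for n,uv,l in obs])
    s=least_squares(f,x0,x_scale=[.1,.1,1]);return s.x,np.abs(s.fun).max(),s.fun
RACK=None
def rk(P):return Ro.from_euler('z',RACK[2]).apply(P)+[RACK[0],RACK[1],0]
def to_rk(P):return Ro.from_euler('z',-RACK[2]).apply(np.array(P)-[RACK[0],RACK[1],0])
E
python3 - <<'E'
from h import *
S=lambda u,v:("scene",(190+u/4,180+v/4));D=lambda u,v:("side",(140+u/2.96,140+v/2.96))
r=[(*S(46,540),(-.047,-.4,.024)),(*S(147,578),(.047,-.4,.024)),(*S(233,94),(-.034,0,.034)),(*S(308,113),(.034,0,.034)),
(*D(697,548),(-.047,-.4,.024)),(*D(778,485),(.047,-.4,.024)),(*D(325,258),(-.034,0,.034)),(*D(385,237),(.034,0,.034))]
print(ray(*S(97,560),.024),ray(*S(270,103),.034))
print("rack",fit(r,[.6,0,1.3]))
A=[(*S(437,197),(-.02,0,.04)),(*S(468,228),(.02,0,.04)),(*S(366,303),(0,.115,.02)),(*D(513,200),(-.02,0,.04)),(*D(553,190),(.02,0,.04)),(*D(577,269),(0,.115,.02))]
B=[(*S(362,409),(-.02,0,.04)),(*S(386,450),(.02,0,.04)),(*S(258,500),(0,.115,.02)),(*D(678,287),(-.02,0,.04)),(*D(724,284),(.02,0,.04)),(*D(729,381),(0,.115,.02))]
for Q in (A,B):
    Q=[(n,uv,(-l[0],l[1],l[2])) for n,uv,l in Q]
    b=ray(*Q[0][:2],.04);c=ray(*Q[2][:2],.02);d=c-b
    print(b,c,fit(Q,[b[0],b[1],np.arctan2(d[1],d[0])-np.pi/2]))
E
```

```text
[ 0.4594 -0.3788  0.024 ] [0.4601 0.0215 0.034 ]
rack (array([ 0.4602,  0.0223, -0.0098]), np.float64(2.0893974955756107), array([-1.8289, -0.8158,  0.5937,  0.013 , -0.0295, -1.1638,  0.0097,
        0.5296, -0.653 ,  1.0132,  2.0894, -1.6567, -0.6059,  0.6368,
        0.2091, -1.6585]))
[ 0.62   -0.0123  0.04  ] [ 0.5923 -0.1124  0.02  ] (array([ 0.6375, -0.0174, -3.5889]), np.float64(2.6415803698855314), array([ 0.1808, -0.9994,  1.1567, -0.5449, -2.1672,  2.002 , -0.4261,
       -2.6416, -0.1493, -1.2403,  0.5038,  1.8163]))
[ 0.6184 -0.1999  0.04  ] [ 0.5629 -0.2928  0.02  ] (array([ 0.6341, -0.2103, -3.8634]), np.float64(2.881981366041771), array([ 0.4851, -0.7742,  0.7243, -0.0924, -1.8207,  0.6347, -0.5983,
       -2.7203,  0.554 , -1.7011,  0.3486,  2.882 ]))
```

The rack origin fits at about (0.460, 0.022) with yaw near 0, so the tray pulls along world -y. Moving above the handle with a quarter turn.

>>> send_rows(
  commands=[
    [[0, 0, 0.22], [0.055, -0.411, 0.2], -1],
    [[0, 0, 0.22], [0.055, -0.411, 0.2], -1],
    [[0, 0, 0.22], [0.055, -0.411, 0.2], -1],
    [[0, 0, 0.22], [0.055, -0.411, 0.2], -1],
    [[0, 0, 0.22], [0.055, -0.411, 0.2], -1],
    [[0, 0, 0.22], [0.055, -0.411, 0.2], -1],
    [[0, 0, 0.22], [0.055, -0.411, 0.2], -1],
    [[0, 0, 0.22], [0.055, -0.411, 0.2], -1],
  ],
)

```text
time: 1.15
tcp_pos: [0.4605, 0.022, 0.1512]
ee_rot: [-0.0, 0.996, 0.092, -0.0]
wrist_force: [-0.6, 0.2, -0.0]
grip_width: 0.0853
grasp_force: 0.0
```

>>> send_rows(
  commands=[
    [[0, 0, 0.03], [0, 0, 0], 0.3],
    [[0, 0, 0.03], [0, 0, 0], 0.3],
    [[0, 0, 0.03], [0, 0, 0], 0.3],
    [[0, 0, 0.03], [0, 0, 0], 0.3],
  ],
)

```text
time: 1.65
tcp_pos: [0.4606, 0.022, 0.1513]
ee_rot: [0.0, 1.0, 0.001, -0.0]
wrist_force: [-0.3, 0.7, 0.4]
grip_width: 0.0297
grasp_force: 0.0
```

Run:
```python
from h import *
o=get_obs();print(o);print(toolR(o))
cv2.imwrite("pics/w1.png",get_image("wrist")[:,:,::-1])
print(proj("wrist",[[.46,.022,.034],[.426,.022,.034],[.494,.022,.034]]))
```

```text
{'time': 1.65, 'joints': array([ 0.0444,  0.2018,  2.0499, -0.    ,  0.89  ,  1.6129]), 'qvel': array([-0.0008,  0.0018, -0.0005,  0.0009, -0.0008,  0.013 ]), 'joint_efforts': array([ -0.0002, -42.9691, -27.734 ,   0.0001,   0.0014,  -0.0461]), 'tcp_pos': array([0.4606, 0.022 , 0.1513]), 'ee_rot': array([ 0.    ,  1.    ,  0.0011, -0.    ]), 'wrist_force': array([-0.2925,  0.7249,  0.379 ]), 'torque': array([0.0114, 0.0015, 0.0485]), 'grasp_force': 0.0, 'grip_width': 0.02969786778397226}
[[ 1.      0.0023 -0.0001]
 [ 0.0023 -1.     -0.    ]
 [-0.0001  0.     -1.    ]]
[[276.015  211.6544]
 [275.9489 248.1236]
 [276.0861 172.5111]]
```

View pics/w1.png

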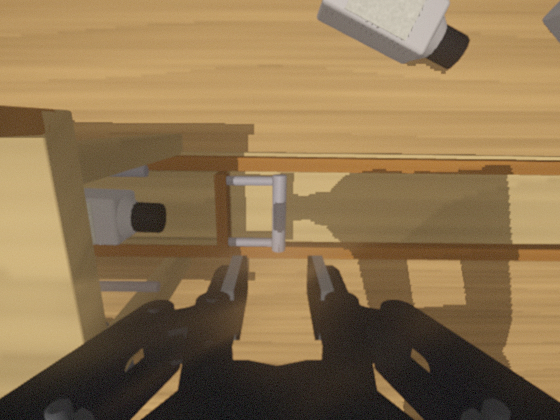

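The bar shows at (279,212), about 3 mm further towards -y than predicted, and lined up across. I'll go down, close on it and check the grip.

>>> send_rows(
  commands=[
    [[0, 0, 0], [0, 0.0075, 0.12], 0.3],
    [[0, 0, 0], [0, 0.0075, 0.24], 0.3],
    [[0, 0, 0], [0, 0.0075, 0.325], 0.3],
    [[0, 0, 0], [0, 0.0075, 0.325], 0.3],
    [[0, 0, 0], [0, 0.0075, 0.325], 1],
    [[0, 0, 0], [0, 0.0075, 0.325], 1],
    [[0, 0, 0], [0, 0.0075, 0.325], 1],
    [[0, 0, 0], [0, 0.0075, 0.325], 1],
  ],
  squeeze=40,
)

```text
time: 2.7
tcp_pos: [0.4612, 0.019, 0.0223]
ee_rot: [-0.0, 1.0, -0.0, 0.001]
wrist_force: [-1.9, 1.5, 9.1]
grip_width: 0.0105
grasp_force: 40.5
```

>>> send_rows(
  commands=[
    [[0, 0, 0], [0, 0.0125, 0], 1],
    [[0, 0, 0], [0, 0.0375, 0], 1],
    [[0, 0, 0], [0, 0.075, 0], 1],
    [[0, 0, 0], [0, 0.125, 0], 1],
    [[0, 0, 0], [0, 0.175, 0], 1],
    [[0, 0, 0], [0, 0.225, 0], 1],
    [[0, 0, 0], [0, 0.2625, 0], 1],
    [[0, 0, 0], [0, 0.275, 0], 1],
  ],
)

```text
time: 3.7
tcp_pos: [0.4601, -0.0916, 0.0222]
ee_rot: [-0.0, 1.0, -0.0, -0.0]
wrist_force: [-5.5, 1.2, 13.3]
grip_width: 0.0103
grasp_force: 41.1
```

>>> send_rows(
  commands=[
    [[0, 0, 0], [0, 0.0125, 0], 1],
    [[0, 0, 0], [0, 0.0375, 0], 1],
    [[0, 0, 0], [0, 0.075, 0], 1],
    [[0, 0, 0], [0, 0.125, 0], 1],
    [[0, 0, 0], [0, 0.175, 0], 1],
    [[0, 0, 0], [0, 0.225, 0], 1],
    [[0, 0, 0], [0, 0.2625, 0], 1],
    [[0, 0, 0], [0, 0.275, 0], 1],
  ],
)

```text
time: 4.7
tcp_pos: [0.459, -0.2014, 0.0222]
ee_rot: [-0.0, 1.0, -0.0, -0.001]
wrist_force: [-9.9, 2.1, 16.0]
grip_width: 0.0103
grasp_force: 41.4
```

>>> send_rows(
  commands=[
    [[0, 0, 0], [0, 0.0125, 0], 1],
    [[0, 0, 0], [0, 0.0375, 0], 1],
    [[0, 0, 0], [0, 0.075, 0], 1],
    [[0, 0, 0], [0, 0.125, 0], 1],
    [[0, 0, 0], [0, 0.175, 0], 1],
    [[0, 0, 0], [0, 0.225, 0], 1],
    [[0, 0, 0], [0, 0.2625, 0], 1],
    [[0, 0, 0], [0, 0.275, 0], 1],
  ],
)

```text
time: 5.7
tcp_pos: [0.4579, -0.3111, 0.0222]
ee_rot: [-0.001, 1.0, -0.0, -0.002]
wrist_force: [-13.4, 2.8, 18.2]
grip_width: 0.0102
grasp_force: 41.6
```

>>> send_rows(
  commands=[
    [[0, 0, 0], [-0.003, 0.0125, -0.002], 1],
    [[0, 0, 0], [-0.006, 0.0375, -0.004], 1],
    [[0, 0, 0], [-0.01, 0.075, -0.004], 1],
    [[0, 0, 0], [-0.011, 0.125, -0.004], 1],
    [[0, 0, 0], [-0.012, 0.175, -0.004], 1],
    [[0, 0, 0], [-0.013, 0.225, -0.004], 1],
    [[0, 0, 0], [-0.014, 0.2625, -0.004], 1],
    [[0, 0, 0], [-0.014, 0.275, -0.004], 1],
  ],
)

```text
time: 6.7
tcp_pos: [0.4565, -0.4167, 0.0225]
ee_rot: [-0.004, 1.0, -0.002, 0.0]
wrist_force: [17.3, 40.8, 9.0]
grip_width: 0.0107
grasp_force: 42.8
```

>>> send_rows(
  commands=[
    [[0, 0, 0], [0, 0.005, 0], 1],
    [[0, 0, 0], [0, 0.01, 0], 1],
    [[0, 0, 0], [0, 0.01, 0], 1],
  ],
)

```text
time: 7.08
tcp_pos: [0.4564, -0.4167, 0.0224]
ee_rot: [-0.007, 1.0, -0.001, -0.0]
wrist_force: [16.7, 44.0, 10.1]
grip_width: 0.0103
grasp_force: 42.7
```

The tray is fully out against its stop. Release and rise.

>>> send_rows(
  commands=[
    [[0, 0, 0], [0, -0.005, 0], 0.4],
    [[0, 0, 0], [0, -0.01, 0], 0.4],
    [[0, 0, 0], [0, -0.01, -0.1], 0.4],
    [[0, 0, 0], [0, -0.01, -0.25], 0.4],
    [[0, 0, 0], [0, -0.25, -0.4], -1],
    [[0, 0, 0], [0, -0.4, -0.55], -1],
    [[0, 0, 0], [0, -0.4, -0.6], -1],
    [[0, 0, 0], [0, -0.4, -0.6], -1],
  ],
)

```text
time: 8.07
tcp_pos: [0.4561, -0.2648, 0.2664]
ee_rot: [0.002, 1.0, 0.0, 0.002]
wrist_force: [0.1, 0.1, -0.3]
grip_width: 0.0855
grasp_force: 0.0
```

```bash
sed -i 's/^RACK=.*/RACK=(.4606,.0228,-.0098)/' h.py
python3 - <<'E'
from h import *
o=get_obs();print(o['time'],o['joints'],o['tcp_pos'])
a=get_image("wrist");b=get_image("side");d=RT("wrist")
np.savez("w2.npz",*d)
cv2.imwrite("pics/w2.png",a[:,:,::-1]);cv2.imwrite("pics/d2.png",b[:,:,::-1])
E
```

```text
8.075 [-0.5287  0.1635  1.8052 -0.0003  1.1673  1.0414] [ 0.4561 -0.2648  0.2664]
```

View pics/w2.png

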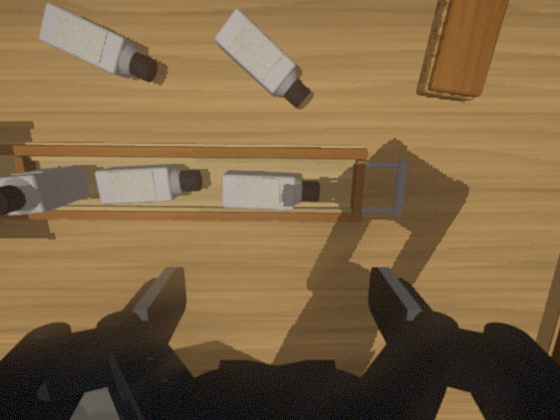

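The wrist view shows the tray fully out, with lying bottles at body (133,185) and (262,190), caps to the handle. The standing bottle has its cap at (10,198), and the bench bottles are at (85,40) and (262,55).

Run:
```python
from h import *
c=tuple(np.load("w2.npz")[k] for k in np.load("w2.npz").files)
def m(name,p1,p2,cap,z0):
    a,b,e=ray("wrist",p1,z0+.04,c),ray("wrist",p2,z0+.04,c),ray("wrist",cap,z0+.02,c)
    base=(a+b)/2;d=e-base;print(name,"base",base[:2],"rack",to_rk(base)[:2]," w",np.linalg.norm(a-b)," L",np.hypot(*d[:2])," yaw cap dir",np.degrees(np.arctan2(d[1],d[0])),"perp",np.degrees(np.arctan2(*(b-a)[1::-1])),"face",a[:2],b[:2])
m("P",(97,169),(100,203),(202,181),.016)
m("Q",(224,172),(222,207),(319,191),.016)
m("A",(52,4),(41,36),(157,70),0)
m("B",(236,11),(217,42),(305,99),0)
print("cap5 top",ray("wrist",(10,198),.131,c),to_rk(ray("wrist",(10,198),.131,c)))
for n,p,z in(("lip TL",(20,157),.036),("handle",(404,190),.034),("endbd",(360,186),.036)):print(n,to_rk(ray("wrist",p,z,c)))
```

```text
P base [ 0.4608 -0.0621] rack [ 0.001  -0.0849]  w 0.03961818002618571  L 0.11437850755835234  yaw cap dir -88.635878129677 perp 176.04452668563198 face [ 0.4806 -0.0634] [ 0.4411 -0.0607]
Q base [ 0.4568 -0.2047] rack [-0.0016 -0.2275]  w 0.04114998474840346  L 0.11356017022314421  yaw cap dir -92.7329609294989 perp 174.16502226433064 face [ 0.4773 -0.2068] [ 0.4363 -0.2026]
A base [ 0.6338 -0.0254] rack [ 0.1737 -0.0465]  w 0.034323172581177105  L 0.11304251767305268  yaw cap dir -113.33087085752713 perp 149.55093418996748 face [ 0.6486 -0.0341] [ 0.619  -0.0168]
B base [ 0.6278 -0.2134] rack [ 0.1695 -0.2346]  w 0.03588594511867391  L 0.11090963547009072  yaw cap dir -128.96571075309245 perp 143.86581769745666 face [ 0.6423 -0.224 ] [ 0.6133 -0.2028]
cap5 top [ 0.4641 -0.0227  0.131 ] [ 0.004  -0.0454  0.131 ]
lip TL [0.0313 0.0146 0.036 ]
handle [-0.0039 -0.4455  0.034 ]
endbd [ 0.0009 -0.3905  0.036 ]
```

View pics/d2.png

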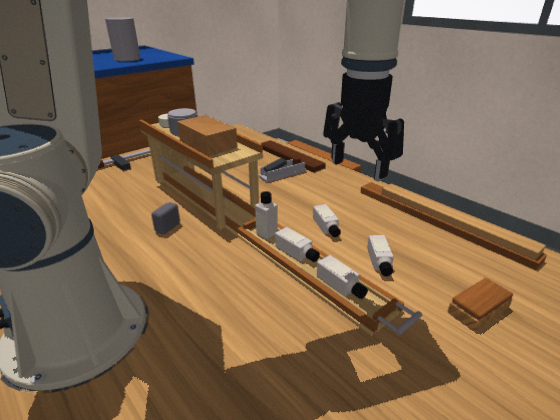

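All four loose bottles fit their known sizes. I'll write a planner helper that turns a target pose into rows, then go to the pre-grasp for P, tilted 30°.

```bash
cat >> h.py <<'E'
def Rt(az,el):  # tool z azimuth az (deg, world), el = tilt from vertical (deg); tool x on upper side
    a,e=np.radians([az,el]);h=np.array([np.cos(a),np.sin(a),0]);u=np.array([0,0,1.])
    z=h*np.sin(e)-u*np.cos(e);x=h*np.cos(e)+u*np.sin(e);return np.c_[x,np.cross(z,x),z]
def plan(*T):  # (tcp, R) relative to now; first to last all from the present pose
    o=get_obs();R0=toolR(o);p0=o['tcp_pos']
    for p,R in T:
        print("turn",np.round(Ro.from_matrix(R0.T@R).as_rotvec()/(2*np.pi),4)," shift",np.round(R0.T@(np.array(p)-p0)/.4,4),"deg",np.degrees(Ro.from_matrix(R0.T@R).magnitude()).round(1))
def st():
    o=get_obs();print(o['time'],"J",o['joints'],"tcp",o['tcp_pos'],"w",o['grip_width'],"gf",o['grasp_force'],"F",o['wrist_force'])
E
python3 - <<'E'
from h import *
plan(([.4605,-.1577,.130],Rt(89.4,30)))
E
```

```text
turn [ 0.0657  0.0654 -0.2417]  shift [ 0.0098 -0.2699  0.3374] deg 93.2
```

>>> send_rows(
  commands=[
    [[0.066, 0.065, -0.242], [0.01, -0.27, 0.2], -1],
    [[0.066, 0.065, -0.242], [0.01, -0.27, 0.2], -1],
    [[0.066, 0.065, -0.242], [0.01, -0.27, 0.2], -1],
    [[0.066, 0.065, -0.242], [0.01, -0.27, 0.2], -1],
    [[0.066, 0.065, -0.242], [0.01, -0.27, 0.2], -1],
    [[0.066, 0.065, -0.242], [0.01, -0.27, 0.2], -1],
    [[0.066, 0.065, -0.242], [0.01, -0.27, 0.2], -1],
    [[0.066, 0.065, -0.242], [0.01, -0.27, 0.2], -1],
  ],
)

```text
time: 9.18
tcp_pos: [0.4582, -0.1585, 0.1809]
ee_rot: [-0.175, 0.73, 0.638, 0.171]
wrist_force: [-0.6, 0.2, -0.0]
grip_width: 0.085
grasp_force: 0.0
```

Run:
```python
from h import *
st()
plan(([.4605,-.1377,.080],Rt(89.4,30)),([.4605,-.1077,.030],Rt(89.4,30)))
```

```text
9.175 J [-0.6234  0.3474  1.873   0.4384  1.2344 -0.7008] tcp [ 0.4582 -0.1585  0.1809] w 0.08497608155621812 gf 0.0 F [-0.6158  0.1771 -0.025 ]
turn [ 0.0039  0.0045 -0.0189]  shift [-0.0733  0.0084  0.2469] deg 7.1
turn [ 0.0039  0.0045 -0.0189]  shift [-0.0671  0.0035  0.3924] deg 7.1
```

>>> send_rows(
  commands=[
    [[0.004, 0.0045, -0.019], [-0.073, 0.008, 0.12], -1],
    [[0.004, 0.0045, -0.019], [-0.073, 0.008, 0.247], -1],
    [[0.004, 0.0045, -0.019], [-0.067, 0.0035, 0.33], -1],
    [[0.004, 0.0045, -0.019], [-0.067, 0.0035, 0.392], -1],
    [[0.004, 0.0045, -0.019], [-0.067, 0.0035, 0.392], -1],
    [[0.004, 0.0045, -0.019], [-0.067, 0.0035, 0.392], 0.2],
    [[0.004, 0.0045, -0.019], [-0.067, 0.0035, 0.392], 1],
    [[0.004, 0.0045, -0.019], [-0.067, 0.0035, 0.392], 1],
  ],
  squeeze=50,
)

```text
time: 10.18
tcp_pos: [0.4618, -0.1072, 0.033]
ee_rot: [-0.181, 0.688, 0.679, 0.184]
wrist_force: [-1.3, -0.6, 4.4]
grip_width: 0.0397
grasp_force: 48.8
```

>>> send_rows(
  commands=[
    [[0, 0, 0], [0, 0, 0], 1],
    [[0, 0, 0], [0, 0, 0], 1],
    [[0, 0, 0], [0, 0, 0], 1],
  ],
)

```text
time: 10.55
tcp_pos: [0.4618, -0.1072, 0.033]
ee_rot: [-0.181, 0.688, 0.679, 0.184]
wrist_force: [-1.0, -0.6, 4.9]
grip_width: 0.0399
grasp_force: 48.8
```

Run:
```python
from h import *
st();o=get_obs();p=o['tcp_pos']
for b in("wrist",):cv2.imwrite("pics/w3.png",get_image(b)[:,:,::-1])
plan((p+[0,-.01,.12],Rt(89.4,30)))
```

```text
10.55 J [-0.5466  0.5713  1.9731  0.552   0.9579 -0.9385] tcp [ 0.4618 -0.1072  0.033 ] w 0.03987803511114714 gf 48.825728665106 F [-0.9612 -0.6073  4.9144]
turn [ 0.0003  0.0004 -0.0003]  shift [ 0.1276  0.0006 -0.2727] deg 0.2
```

P is gripped at 40 mm width. For a clean placing (tool from the handle side, camera side up) I want the grip turned half round about the tool axis, so I'll let go, back off, turn 180° and take it again.

>>> send_rows(
  commands=[
    [[0, 0, 0], [0, 0, 0], -1],
    [[0, 0, 0], [0, 0, 0], -1],
    [[0, 0, 0], [0, 0, -0.02], -1],
    [[0, 0, 0], [0, 0, -0.1], -1],
    [[0, 0, 0.03], [0, 0, -0.2], -1],
    [[0, 0, 0.06], [0, 0, -0.2], -1],
    [[0, 0, 0.09], [0, 0, -0.2], -1],
    [[0, 0, 0.118], [0, 0, -0.2], -1],
  ],
)

```text
time: 11.6
tcp_pos: [0.461, -0.1468, 0.1019]
ee_rot: [-0.235, 0.888, 0.381, 0.105]
wrist_force: [-0.6, 0.3, 0.7]
grip_width: 0.0852
grasp_force: 0.0
```

>>> send_rows(
  commands=[
    [[0, 0, 0.22], [0, 0, 0], -1],
    [[0, 0, 0.22], [0, 0, 0], -1],
    [[0, 0, 0.22], [0, 0, 0], -1],
    [[0, 0, 0.22], [0, 0, 0], -1],
    [[0, 0, 0.22], [0, 0, 0], -1],
    [[0, 0, 0.22], [0, 0, 0], -1],
    [[0, 0, 0.22], [0, 0, 0], -1],
    [[0, 0, 0.22], [0, 0, 0], -1],
  ],
)

```text
time: 12.6
tcp_pos: [0.461, -0.1467, 0.1018]
ee_rot: [-0.248, 0.927, -0.272, -0.069]
wrist_force: [-0.7, -1.0, -0.3]
grip_width: 0.0851
grasp_force: 0.0
```

>>> send_rows(
  commands=[
    [[0, 0, 0.16], [0, 0, 0], -1],
    [[0, 0, 0.16], [0, 0, 0], -1],
    [[0, 0, 0.16], [0, 0, 0], -1],
    [[0, 0, 0.16], [0, 0, 0], -1],
    [[0, 0, 0.16], [0, 0, 0], -1],
    [[0, 0, 0.16], [0, 0, 0], -1],
    [[0, 0, 0.16], [0, 0, 0], -1],
  ],
)

```text
time: 13.48
tcp_pos: [0.461, -0.1467, 0.1017]
ee_rot: [0.185, -0.683, 0.683, 0.18]
wrist_force: [0.4, -0.6, -0.6]
grip_width: 0.0856
grasp_force: 0.0
```

```bash
cat >> h.py <<'E'
Z180=np.diag([-1.,-1,1])
E
python3 - <<'E'
from h import *
st()
plan(([.461,-.1075,.0315],Rt(89.4,30)@Z180))
im=get_image("wrist");np.savez("w3.npz",*RT("wrist"));cv2.imwrite("pics/w3.png",im[:,:,::-1])
E
```

```text
13.475 J [-0.6078  0.4776  1.9075  0.4769  1.1162  2.2431] tcp [ 0.461  -0.1467  0.1017] w 0.08557596168589748 gf 0.0 F [ 0.4161 -0.6356 -0.6459]
turn [-0.0002 -0.0004  0.0017]  shift [0.0025 0.0013 0.201 ] deg 0.6
```

View pics/w3.png

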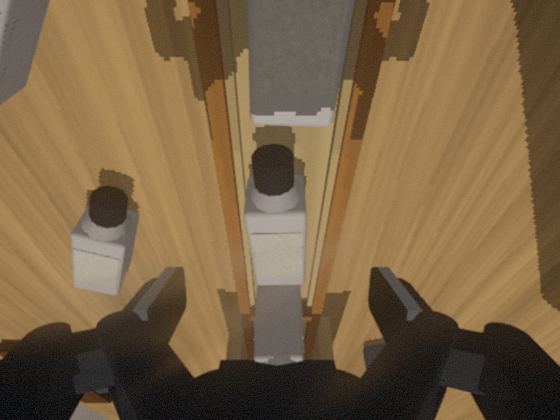

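P lies at column 275, centred between the fingers (152 to 400). Regrasping.

>>> send_rows(
  commands=[
    [[0, 0, 0.0015], [0.0025, 0.001, 0.1], -1],
    [[0, 0, 0.0015], [0.0025, 0.001, 0.17], -1],
    [[0, 0, 0.0015], [0.0025, 0.001, 0.2], -1],
    [[0, 0, 0.0015], [0.0025, 0.001, 0.2], 0.2],
    [[0, 0, 0.0015], [0.0025, 0.001, 0.2], 1],
    [[0, 0, 0.0015], [0.0025, 0.001, 0.2], 1],
    [[0, 0, 0.0015], [0.0025, 0.001, 0.2], 1],
    [[0, 0, 0.0015], [0.0025, 0.001, 0.2], 1],
  ],
  squeeze=60,
)

```text
time: 14.52
tcp_pos: [0.4618, -0.1081, 0.0327]
ee_rot: [0.184, -0.68, 0.687, 0.18]
wrist_force: [-0.3, -0.1, 6.3]
grip_width: 0.0396
grasp_force: 58.9
```

Run:
```python
from h import *
st();p=get_obs()['tcp_pos'];Rp=Rt(89.4,30)@Z180
plan((p+[0,-.03,.2],Rp))
rv=Ro.from_matrix(Rp.T@Rt(89.4,60));v=rv.as_rotvec();print(v/np.linalg.norm(v),np.degrees(np.linalg.norm(v)))
```

```text
14.525 J [-0.5484  0.5723  1.9724  0.5519  0.9581  2.1983] tcp [ 0.4618 -0.1081  0.0327] w 0.03955177256388938 gf 58.94176926696673 F [-0.3064 -0.0595  6.265 ]
turn [-0.0004 -0.0004  0.0002]  shift [-0.1839 -0.0022 -0.4709] deg 0.2
[-0.2588 -0.      0.9659] 179.99999999999997
```

>>> send_rows(
  commands=[
    [[0, 0, 0], [-0.02, 0, -0.04], 1],
    [[0, 0, 0], [-0.06, 0, -0.12], 1],
    [[0, 0, 0], [-0.1, 0, -0.25], 1],
    [[0, 0, 0], [-0.15, 0, -0.37], 1],
    [[0, 0, 0], [-0.18, 0, -0.47], 1],
    [[0, 0, 0], [-0.18, 0, -0.47], 1],
  ],
)

```text
time: 15.28
tcp_pos: [0.4619, -0.1404, 0.2343]
ee_rot: [0.184, -0.68, 0.687, 0.177]
wrist_force: [-0.0, 0.7, -2.4]
grip_width: 0.0394
grasp_force: 60.0
```

>>> send_rows(
  commands=[
    [[0.057, 0, -0.2125], [0, 0, 0], 1],
    [[0.057, 0, -0.2125], [0, 0, 0], 1],
    [[0.057, 0, -0.2125], [0, 0, 0], 1],
    [[0.057, 0, -0.2125], [0, 0, 0], 1],
    [[0.057, 0, -0.2125], [0, 0, 0], 1],
    [[0.057, 0, -0.2125], [0, 0, 0], 1],
    [[0.057, 0, -0.2125], [0, 0, 0], 1],
    [[0.057, 0, -0.2125], [0, 0, 0], 1],
  ],
)

```text
time: 16.27
tcp_pos: [0.4596, -0.1384, 0.2295]
ee_rot: [-0.366, 0.916, -0.139, 0.087]
wrist_force: [0.3, -0.3, -1.8]
grip_width: 0.0395
grasp_force: 59.8
```

>>> send_rows(
  commands=[
    [[0.057, 0, -0.2125], [0, 0, 0], 1],
    [[0.057, 0, -0.2125], [0, 0, 0], 1],
    [[0.057, 0, -0.2125], [0, 0, 0], 1],
    [[0.057, 0, -0.2125], [0, 0, 0], 1],
    [[0.057, 0, -0.2125], [0, 0, 0], 1],
    [[0.057, 0, -0.2125], [0, 0, 0], 1],
    [[0.057, 0, -0.2125], [0, 0, 0], 1],
    [[0.057, 0, -0.2125], [0, 0, 0], 1],
  ],
)

```text
time: 17.27
tcp_pos: [0.4601, -0.1384, 0.2295]
ee_rot: [-0.379, 0.731, 0.471, 0.315]
wrist_force: [0.8, 0.2, -1.6]
grip_width: 0.0396
grasp_force: 59.9
```

Run:
```python
from h import *
st()
t=rk([.001,-.115,0])+[.001,.003,.063]
plan((t+[0,0,.12],Rt(89.4,60)),(t,Rt(89.4,60)))
im=get_image("side");cv2.imwrite("pics/d4.png",cv2.resize(im[80:330,180:460,::-1],None,fx=2,fy=2))
```

```text
17.275 J [-0.7943  0.5233  1.8     0.7354  1.6108 -0.6583] tcp [ 0.4601 -0.1384  0.2295] w 0.03961474904513745 gf 59.853505518476595 F [ 0.8011  0.1793 -1.6403]
turn [ 0.0153  0.0002 -0.0574]  shift [-0.0386  0.0002  0.1649] deg 21.4
turn [ 0.0153  0.0002 -0.0574]  shift [-0.2841  0.0775  0.319 ] deg 21.4
```

View pics/d4.png

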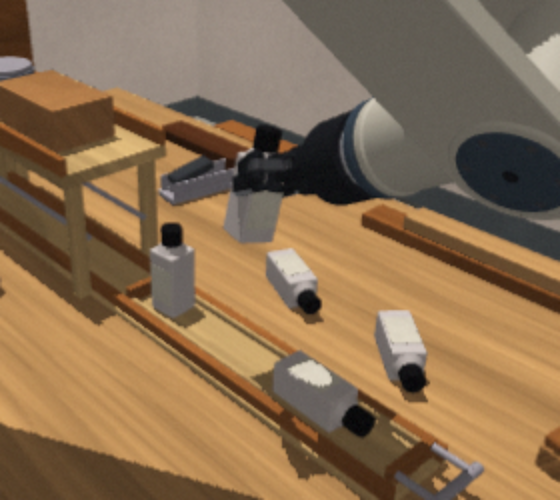

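The bottle is nearly upright in the grip, cap up, and well clear. Finish the turn and lower it at rack y -115.

>>> send_rows(
  commands=[
    [[0.0153, 0, -0.0574], [-0.0386, 0, 0.165], 1],
    [[0.0153, 0, -0.0574], [-0.0386, 0, 0.165], 1],
    [[0.0153, 0, -0.0574], [-0.0386, 0, 0.165], 1],
    [[0.0153, 0, -0.0574], [-0.1, 0.02, 0.204], 1],
    [[0.0153, 0, -0.0574], [-0.16, 0.039, 0.243], 1],
    [[0.0153, 0, -0.0574], [-0.2, 0.051, 0.268], 1],
    [[0.0153, 0, -0.0574], [-0.24, 0.064, 0.292], 1],
    [[0.0153, 0, -0.0574], [-0.265, 0.072, 0.307], 1],
  ],
)

```text
time: 18.32
tcp_pos: [0.462, -0.0898, 0.0724]
ee_rot: [-0.351, 0.617, 0.608, 0.355]
wrist_force: [-0.2, 0.8, -1.2]
grip_width: 0.0392
grasp_force: 60.2
```

Run:
```python
from h import *
st()
t=rk([.001,-.115,0])+[.001,.003,.061]
plan((t,Rt(89.4,60)))
```

```text
18.325 J [-0.7031  0.7761  1.8314  0.7412  1.4189 -1.1601] tcp [ 0.462  -0.0898  0.0724] w 0.03921764034478966 gf 60.22213204254513 F [-0.195   0.795  -1.1991]
turn [ 0.0004  0.0003 -0.0006]  shift [-0.0238 -0.0014  0.0156] deg 0.3
```

>>> send_rows(
  commands=[
    [[0, 0, 0], [-0.01, 0, 0.006], 1],
    [[0, 0, 0], [-0.016, 0, 0.01], 1],
    [[0, 0, 0], [-0.02, 0, 0.012], 1],
    [[0, 0, 0], [-0.022, 0, 0.013], 1],
    [[0, 0, 0], [-0.024, 0, 0.014], 1],
    [[0, 0, 0], [-0.024, 0, 0.014], 1],
  ],
)

```text
time: 19.08
tcp_pos: [0.4623, -0.0882, 0.0673]
ee_rot: [-0.354, 0.615, 0.607, 0.358]
wrist_force: [-2.7, -1.2, 30.2]
grip_width: 0.0391
grasp_force: 60.4
```

>>> send_rows(
  commands=[
    [[0, 0, 0], [0.006, 0, -0.0035], 1],
    [[0, 0, 0], [0.01, 0, -0.006], 0.3],
    [[0, 0, 0], [0.01, 0, -0.006], -0.2],
    [[0, 0, 0], [0.01, 0, -0.006], -0.6],
    [[0, 0, 0], [0.01, 0, -0.05], -1],
    [[0, 0, 0], [0.01, 0, -0.15], -1],
    [[0, 0, 0], [0.01, 0, -0.25], -1],
    [[0, 0, 0], [0.01, 0, -0.35], -1],
  ],
)

```text
time: 20.08
tcp_pos: [0.4603, -0.2108, 0.1368]
ee_rot: [-0.351, 0.617, 0.608, 0.355]
wrist_force: [1.2, 0.1, 0.4]
grip_width: 0.0852
grasp_force: 0.0
```

Run:
```python
from h import *
st()
im=get_image("wrist");np.savez("w5.npz",*RT("wrist"));cv2.imwrite("pics/w5.png",im[:,:,::-1])
im=get_image("side");cv2.imwrite("pics/d5.png",cv2.resize(im[80:330,180:460,::-1],None,fx=2,fy=2))
```

```text
20.075 J [-0.8403  0.7499  1.6393  0.6272  1.6393 -1.0874] tcp [ 0.4603 -0.2108  0.1368] w 0.08523508379377076 gf 0.0 F [1.1815 0.1423 0.3538]
```

View pics/d5.png

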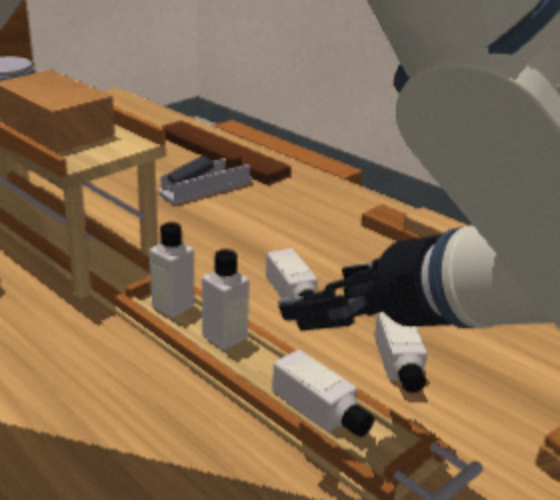

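P stands at crop (225,305), beside the standing bottle at (172,275). Q and both bench bottles are undisturbed. Next is Q, turning back over to the flipped pick pose.

>>> send_rows(
  commands=[
    [[-0.057, 0, 0.2125], [-0.03, 0, -0.22], -1],
    [[-0.057, 0, 0.2125], [-0.03, 0, -0.22], -1],
    [[-0.057, 0, 0.2125], [-0.03, 0, -0.22], -1],
    [[-0.057, 0, 0.2125], [-0.03, 0, -0.22], -1],
    [[-0.057, 0, 0.2125], [-0.03, 0, -0.22], -1],
    [[-0.057, 0, 0.2125], [-0.03, 0, -0.22], -1],
    [[-0.057, 0, 0.2125], [-0.03, 0, -0.22], -1],
    [[-0.057, 0, 0.2125], [-0.03, 0, -0.22], -1],
  ],
)

```text
time: 21.18
tcp_pos: [0.459, -0.2906, 0.1696]
ee_rot: [-0.387, 0.908, 0.028, 0.157]
wrist_force: [0.0, 0.4, -0.5]
grip_width: 0.0855
grasp_force: 0.0
```

>>> send_rows(
  commands=[
    [[-0.057, 0, 0.2125], [0, 0, 0], -1],
    [[-0.057, 0, 0.2125], [0, 0, 0], -1],
    [[-0.057, 0, 0.2125], [0, 0, 0], -1],
    [[-0.057, 0, 0.2125], [0, 0, 0], -1],
    [[-0.057, 0, 0.2125], [0, 0, 0], -1],
    [[-0.057, 0, 0.2125], [0, 0, 0], -1],
    [[-0.057, 0, 0.2125], [0, 0, 0], -1],
    [[-0.057, 0, 0.2125], [0, 0, 0], -1],
  ],
)

```text
time: 22.18
tcp_pos: [0.4594, -0.2905, 0.1696]
ee_rot: [-0.245, 0.781, -0.563, -0.112]
wrist_force: [0.9, -0.3, 0.0]
grip_width: 0.0854
grasp_force: 0.0
```

```bash
cat >> h.py <<'E'
def lying(n,z,ctr,half=.1,save=None,im=None):
    "rectify picture n onto plane z about ctr (1 mm = 2 px); blobs of pale, unsaturated pixels -> rects (world)"
    c=RT(n)
    if im is None: im=get_image(n)
    xs=np.arange(-half,half,.0005);X,Y=np.meshgrid(ctr[0]+xs,ctr[1]-xs)
    q=proj(n,np.c_[X.ravel(),Y.ravel(),np.full(X.size,z)],c).astype(np.float32).reshape(*X.shape,2)
    r=cv2.remap(im,q[...,0],q[...,1],cv2.INTER_LINEAR)
    if save: cv2.imwrite(save,r[:,:,::-1])
    h=cv2.cvtColor(r,cv2.COLOR_RGB2HSV);m=((h[...,1]<60)&(h[...,2]>85)).astype(np.uint8)*255
    m=cv2.morphologyEx(m,cv2.MORPH_OPEN,np.ones((9,9)));m=cv2.morphologyEx(m,cv2.MORPH_CLOSE,np.ones((13,13)))
    for k in cv2.findContours(m,cv2.RETR_EXTERNAL,cv2.CHAIN_APPROX_NONE)[0]:
        if cv2.contourArea(k)<1500: continue
        (u,v),(w,hh),a=cv2.minAreaRect(k);b=cv2.boxPoints(((u,v),(w,hh),a))
        print("blob ctr",ctr[0]-half+u*.0005,ctr[1]+half-v*.0005,"mm",w/2,hh/2,"ang(world)",-a,"box",[(round(ctr[0]-half+p[0]*.0005,4),round(ctr[1]+half-p[1]*.0005,4)) for p in b])
    return r
E
python3 - <<'E'
from h import *
st()
w=get_image("wrist");lying("wrist",.056,(.456,-.25),.1,"pics/r6.png",w)
print("A");s=get_image("scene");lying("scene",.04,(.62,-.06),.1,None,s)
print("B");lying("scene",.04,(.60,-.24),.1,None,s)
R=Rt(87.5,30)@Z180
plan(([.455,-.2735,.07],R),([.455,-.2535,.0315],R))
E
```

```text
22.175 J [-0.8326  0.48    1.7124  0.4444  1.322   1.7938] tcp [ 0.4594 -0.2905  0.1696] w 0.08542613453477751 gf 0.0 F [ 0.8529 -0.3433  0.0151]
blob ctr 0.45325983428955074 -0.25435490417480466 mm 39.537506103515625 103.36804962158203 ang(world) -2.0825653076171875 box [(np.float32(0.4316), np.float32(-0.3053)), (np.float32(0.4354), np.float32(-0.202)), (np.float32(0.4749), np.float32(-0.2034)), (np.float32(0.4711), np.float32(-0.3067))]
A
blob ctr 0.6168924331665039 -0.060312667846679685 mm 44.13649368286133 96.62065124511719 ang(world) -23.749494552612305 box [(np.float32(0.5772), np.float32(-0.0956)), (np.float32(0.6161), np.float32(-0.0072)), (np.float32(0.6565), np.float32(-0.025)), (np.float32(0.6176), np.float32(-0.1134))]
B
blob ctr 0.6025840682983399 -0.24451106262207029 mm 43.79055404663086 95.29501342773438 ang(world) -41.18592834472656 box [(np.float32(0.5547), np.float32(-0.266)), (np.float32(0.6175), np.float32(-0.1942)), (np.float32(0.6504), np.float32(-0.2231)), (np.float32(0.5877), np.float32(-0.2948))]
turn [-0.0128  0.0003  0.062 ]  shift [0.0732 0.064  0.233 ] deg 22.8
turn [-0.0128  0.0003  0.062 ]  shift [0.0755 0.0765 0.3407] deg 22.8
```

Q measures base (0.455,-0.203) and width 39.5 mm, as it should. Descend and grasp.

>>> send_rows(
  commands=[
    [[-0.0128, 0, 0.0605], [0.073, 0.067, 0.1], -1],
    [[-0.0128, 0, 0.0605], [0.074, 0.067, 0.15], -1],
    [[-0.0128, 0, 0.0605], [0.074, 0.067, 0.23], -1],
    [[-0.0128, 0, 0.0605], [0.0755, 0.0725, 0.31], -1],
    [[-0.0128, 0, 0.0605], [0.0775, 0.0725, 0.341], -1],
    [[-0.0128, 0, 0.0605], [0.0775, 0.0725, 0.341], -1],
    [[-0.0128, 0, 0.0605], [0.0775, 0.0725, 0.341], 0.2],
    [[-0.0128, 0, 0.0605], [0.0775, 0.0725, 0.341], 1],
  ],
)

```text
time: 23.28
tcp_pos: [0.4573, -0.255, 0.0323]
ee_rot: [0.189, -0.671, 0.694, 0.177]
wrist_force: [-0.2, 0.6, -0.8]
grip_width: 0.0517
grasp_force: 0.0
```

>>> send_rows(
  commands=[
    [[0, 0, 0], [0, 0, 0], 1],
    [[0, 0, 0], [0, 0, 0], 1],
    [[0, 0, 0], [0, 0, 0], 1],
  ],
)

```text
time: 23.65
tcp_pos: [0.4569, -0.2544, 0.0324]
ee_rot: [0.189, -0.671, 0.694, 0.178]
wrist_force: [-2.6, -0.6, 6.6]
grip_width: 0.0395
grasp_force: 60.3
```

Run:
```python
from h import *
st();p=get_obs()['tcp_pos']
plan((p+[0,0,.2],toolR(get_obs())))
```

```text
23.65 J [-0.7616  0.654   1.7883  0.4376  1.1036  2.1339] tcp [ 0.4569 -0.2544  0.0324] w 0.039481902083818646 gf 60.31937599182129 F [-2.5622 -0.6085  6.6145]
turn [0. 0. 0.]  shift [-0.2507 -0.003  -0.4326] deg 0.0
```

>>> send_rows(
  commands=[
    [[0, 0, 0], [-0.03, 0, -0.05], 1],
    [[0, 0, 0], [-0.075, 0, -0.13], 1],
    [[0, 0, 0], [-0.14, 0, -0.24], 1],
    [[0, 0, 0], [-0.2, 0, -0.35], 1],
    [[0, 0, 0], [-0.25, 0, -0.43], 1],
    [[0, 0, 0], [-0.25, 0, -0.43], 1],
  ],
)

```text
time: 24.4
tcp_pos: [0.4569, -0.2548, 0.2345]
ee_rot: [0.189, -0.672, 0.694, 0.175]
wrist_force: [-0.2, -0.6, -2.2]
grip_width: 0.039
grasp_force: 61.1
```

>>> send_rows(
  commands=[
    [[0.057, 0, -0.2125], [0, 0, 0], 1],
    [[0.057, 0, -0.2125], [0, 0, 0], 1],
    [[0.057, 0, -0.2125], [0, 0, 0], 1],
    [[0.057, 0, -0.2125], [0, 0, 0], 1],
    [[0.057, 0, -0.2125], [0, 0, 0], 1],
    [[0.057, 0, -0.2125], [0, 0, 0], 1],
    [[0.057, 0, -0.2125], [0, 0, 0], 1],
    [[0.057, 0, -0.2125], [0, 0, 0], 1],
  ],
)

```text
time: 25.4
tcp_pos: [0.455, -0.2535, 0.2295]
ee_rot: [-0.367, 0.913, -0.15, 0.094]
wrist_force: [0.3, 0.1, -1.4]
grip_width: 0.0391
grasp_force: 60.8
```

>>> send_rows(
  commands=[
    [[0.057, 0, -0.2125], [0, 0, 0], 1],
    [[0.057, 0, -0.2125], [0, 0, 0], 1],
    [[0.057, 0, -0.2125], [0, 0, 0], 1],
    [[0.057, 0, -0.2125], [0, 0, 0], 1],
    [[0.057, 0, -0.2125], [0, 0, 0], 1],
    [[0.057, 0, -0.2125], [0, 0, 0], 1],
    [[0.057, 0, -0.2125], [0, 0, 0], 1],
    [[0.057, 0, -0.2125], [0, 0, 0], 1],
  ],
)

```text
time: 26.4
tcp_pos: [0.4555, -0.2536, 0.2295]
ee_rot: [-0.376, 0.736, 0.463, 0.322]
wrist_force: [-0.2, 0.7, -1.7]
grip_width: 0.0391
grasp_force: 60.9
```

Run:
```python
from h import *
st()
t=rk([.001,-.185,0])+[0,.003,.078]
plan((t+[0,0,.10],Rt(89.4,60)),(t,Rt(89.4,60)))
```

```text
26.4 J [-0.9257  0.6219  1.6152  0.6699  1.7309 -0.6674] tcp [ 0.4555 -0.2536  0.2295] w 0.039137393672518686 gf 60.87447166442871 F [-0.2403  0.7384 -1.6566]
turn [ 0.019  -0.001  -0.0588]  shift [ 0.0014 -0.0259  0.2677] deg 22.2
turn [ 0.019  -0.001  -0.0588]  shift [-0.204   0.0377  0.3952] deg 22.2
```

>>> send_rows(
  commands=[
    [[0.019, -0.001, -0.0588], [0.001, -0.026, 0.2], 1],
    [[0.019, -0.001, -0.0588], [0.001, -0.026, 0.267], 1],
    [[0.019, -0.001, -0.0588], [0.001, -0.026, 0.267], 1],
    [[0.019, -0.001, -0.0588], [-0.05, -0.01, 0.299], 1],
    [[0.019, -0.001, -0.0588], [-0.1, 0.005, 0.331], 1],
    [[0.019, -0.001, -0.0588], [-0.15, 0.021, 0.362], 1],
    [[0.019, -0.001, -0.0588], [-0.19, 0.033, 0.387], 1],
    [[0.019, -0.001, -0.0588], [-0.204, 0.0377, 0.395], 1],
  ],
)

```text
time: 27.4
tcp_pos: [0.4595, -0.1596, 0.0772]
ee_rot: [-0.352, 0.617, 0.607, 0.356]
wrist_force: [0.2, -0.2, -1.7]
grip_width: 0.0389
grasp_force: 61.1
```

>>> send_rows(
  commands=[
    [[0, 0, 0], [-0.007, 0, 0.004], 1],
    [[0, 0, 0], [-0.013, 0, 0.007], 1],
    [[0, 0, 0], [-0.019, 0, 0.011], 1],
    [[0, 0, 0], [-0.024, 0, 0.014], 1],
    [[0, 0, 0], [-0.026, 0, 0.015], 1],
  ],
)

```text
time: 28.02
tcp_pos: [0.4604, -0.1584, 0.0724]
ee_rot: [-0.354, 0.615, 0.607, 0.359]
wrist_force: [-2.4, -2.2, 34.5]
grip_width: 0.0394
grasp_force: 63.2
```

>>> send_rows(
  commands=[
    [[0, 0, 0], [0.006, 0, -0.0035], 1],
    [[0, 0, 0], [0.011, 0, -0.0065], 0.3],
    [[0, 0, 0], [0.011, 0, -0.0065], -0.2],
    [[0, 0, 0], [0.011, 0, -0.0065], -0.6],
    [[0, 0, 0], [0.011, 0, -0.05], -1],
    [[0, 0, 0], [0.011, 0, -0.15], -1],
    [[0, 0, 0], [0.011, 0, -0.25], -1],
    [[0, 0, 0], [0.011, 0, -0.4], -1],
  ],
)

```text
time: 29.02
tcp_pos: [0.4577, -0.297, 0.1516]
ee_rot: [-0.352, 0.617, 0.608, 0.355]
wrist_force: [0.9, 0.3, 0.1]
grip_width: 0.0854
grasp_force: 0.0
```

Run:
```python
from h import *
st()
s=get_image("scene");d=get_image("side");cv2.imwrite("pics/s7.png",s[:,:,::-1]);cv2.imwrite("pics/d7.png",cv2.resize(d[80:330,180:460,::-1],None,fx=2,fy=2))
print("A");lying("scene",.04,(.62,-.06),.1,None,s)
print("B");lying("scene",.04,(.60,-.24),.1,None,s)
print("tray tops");lying("wrist",.09,(.458,-.1),.12)
# A: base (.6363,-.0161), cap dir -113.7 ; B: base (.634,-.2087), dir -131
for b,a in(((.6363,-.0161),-113.7),((.634,-.2087),-131.2)):
    a=np.radians(a);t=np.r_[b,0]+.05*np.r_[np.cos(a),np.sin(a),0];print(t)
    az=np.degrees(a)+180;R=Rt(az,30)@Z180;k=Rt(az,30)[:,2]
    plan((t+[0,0,.016]-.13*k,R))
```

```text
29.025 J [-0.9198  0.8048  1.4717  0.5745  1.7681 -1.0702] tcp [ 0.4577 -0.297   0.1516] w 0.08538521034749831 gf 0.0 F [0.8568 0.2882 0.1214]
A
blob ctr 0.6168298110961914 -0.060387344360351564 mm 44.22236633300781 96.82312774658203 ang(world) -23.720394134521484 box [(np.float32(0.5771), np.float32(-0.0958)), (np.float32(0.6161), np.float32(-0.0072)), (np.float32(0.6565), np.float32(-0.025)), (np.float32(0.6176), np.float32(-0.1136))]
B
blob ctr 0.6026172637939453 -0.24450885772705078 mm 43.74352264404297 95.24798583984375 ang(world) -41.18592834472656 box [(np.float32(0.5548), np.float32(-0.2659)), (np.float32(0.6175), np.float32(-0.1943)), (np.float32(0.6504), np.float32(-0.2231)), (np.float32(0.5877), np.float32(-0.2948))]
tray tops
blob ctr 0.462 -0.1759999694824219 mm 40.99999237060547 86.99998474121094 ang(world) 0.0 box [(np.float32(0.4415), np.float32(-0.2195)), (np.float32(0.4415), np.float32(-0.1325)), (np.float32(0.4825), np.float32(-0.1325)), (np.float32(0.4825), np.float32(-0.2195))]
blob ctr 0.5640000000000001 -0.14375000000000002 mm 72.5 27.0 ang(world) -90.0 box [(np.float32(0.5505), np.float32(-0.1075)), (np.float32(0.5775), np.float32(-0.1075)), (np.float32(0.5775), np.float32(-0.18)), (np.float32(0.5505), np.float32(-0.18))]
blob ctr 0.46191999816894536 -0.043688701629638685 mm 129.322021484375 43.624847412109375 ang(world) -87.52832794189453 box [(np.float32(0.4373), np.float32(0.02)), (np.float32(0.4809), np.float32(0.0219)), (np.float32(0.4865), np.float32(-0.1073)), (np.float32(0.4429), np.float32(-0.1092))]
[ 0.6162 -0.0619  0.    ]
turn [ 0.1158 -0.0638 -0.4355]  shift [0.1757 0.3213 0.4191] deg 163.8
[ 0.6011 -0.2463  0.    ]
turn [ 0.1049 -0.1053 -0.3943]  shift [-0.0437  0.2487  0.0426] deg 151.7
```

Q released. A and B haven't moved. For the bench bottles I'll grasp unflipped at 40° tilt, which keeps j6 in range. First move to the pre-grasp over A.

Run:
```python
from h import *
a=np.radians(-114);t=np.array([.636,-.020,0])+.05*np.r_[np.cos(a),np.sin(a),0]
R=Rt(66,40);print(t)
plan((t+[0,0,.016]-.14*R[:,2],R))
v=Ro.from_matrix(Rt(66,40).T@Rt(66,50)@Z180).as_rotvec();print(v/2/np.pi)
```

```text
[ 0.6157 -0.0657  0.    ]
turn [-0.0491 -0.0542  0.0417]  shift [0.1306 0.2948 0.3682] deg 30.3
[-0.0436  0.     -0.4981]
```

>>> send_rows(
  commands=[
    [[-0.049, -0.054, 0.042], [0.13, 0.295, 0.15], -1],
    [[-0.049, -0.054, 0.042], [0.13, 0.295, 0.25], -1],
    [[-0.049, -0.054, 0.042], [0.13, 0.295, 0.368], -1],
    [[-0.049, -0.054, 0.042], [0.13, 0.295, 0.368], -1],
    [[-0.049, -0.054, 0.042], [0.13, 0.295, 0.368], -1],
    [[-0.049, -0.054, 0.042], [0.13, 0.295, 0.368], -1],
  ],
)

```text
time: 29.92
tcp_pos: [0.5785, -0.1452, 0.1218]
ee_rot: [-0.19, 0.788, 0.511, 0.287]
wrist_force: [-0.4, -0.1, 0.0]
grip_width: 0.0853
grasp_force: 0.0
```

Run:
```python
from h import *
st()
w=get_image("wrist");cv2.imwrite("pics/w8.png",w[:,:,::-1]);lying("wrist",.04,(.615,-.06),.09,"pics/r8.png",w)
```

```text
29.925 J [-0.6198  0.5514  1.8161  0.7865  1.1018 -0.6882] tcp [ 0.5785 -0.1452  0.1218] w 0.0853227942214383 gf 0.0 F [-0.433  -0.0721  0.0121]
blob ctr 0.6146075286865235 -0.06389387512207031 mm 39.307796478271484 96.0784912109375 ang(world) -24.341089248657227 box [(np.float32(0.5769), np.float32(-0.0996)), (np.float32(0.6165), np.float32(-0.012)), (np.float32(0.6523), np.float32(-0.0282)), (np.float32(0.6127), np.float32(-0.1158))]
```

View pics/w8.png

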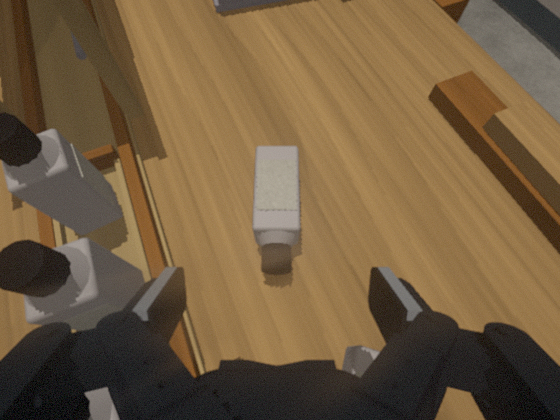

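A is centred at column 277 and aligned with the tool, base at (0.634,-0.020). Descend straight along the tool.

>>> send_rows(
  commands=[
    [[0, 0, 0], [0, 0, 0.12], -1],
    [[0, 0, 0], [0, 0, 0.22], -1],
    [[0, 0, 0], [0, 0, 0.3], -1],
    [[0, 0, 0], [0, 0, 0.342], -1],
    [[0, 0, 0], [0, 0, 0.342], -1],
    [[0, 0, 0], [0, 0, 0.342], 0.2],
    [[0, 0, 0], [0, 0, 0.342], 1],
    [[0, 0, 0], [0, 0, 0.342], 1],
  ],
)

```text
time: 30.98
tcp_pos: [0.6139, -0.0639, 0.0185]
ee_rot: [-0.189, 0.788, 0.511, 0.287]
wrist_force: [-2.9, -2.3, 3.3]
grip_width: 0.0387
grasp_force: 60.5
```

>>> send_rows(
  commands=[
    [[0, 0, 0], [0, 0, 0], 1],
    [[0, 0, 0], [0, 0, 0], 1],
    [[0, 0, 0], [0, 0, 0], 1],
  ],
)

```text
time: 31.35
tcp_pos: [0.6139, -0.0638, 0.0184]
ee_rot: [-0.189, 0.788, 0.511, 0.287]
wrist_force: [-2.7, -3.6, 6.2]
grip_width: 0.0393
grasp_force: 61.2
```

Run:
```python
from h import *
st();o=get_obs()
plan((o['tcp_pos']+[-.03,-.08,.25],toolR(o)))
```

```text
31.35 J [-0.472   0.7056  1.8591  0.9622  0.903  -0.7978] tcp [ 0.6139 -0.0638  0.0184] w 0.03928016545527901 gf 61.1689817905426 F [-2.6521 -3.608   6.2062]
turn [0. 0. 0.]  shift [ 0.2405  0.0098 -0.6151] deg 0.0
```

>>> send_rows(
  commands=[
    [[0, 0, 0], [0.03, 0, -0.05], 1],
    [[0, 0, 0], [0.08, 0, -0.13], 1],
    [[0, 0, 0], [0.15, 0, -0.25], 1],
    [[0, 0, 0], [0.2, 0.01, -0.37], 1],
    [[0, 0, 0], [0.24, 0.01, -0.5], 1],
    [[0, 0, 0], [0.24, 0.01, -0.615], 1],
    [[0, 0, 0], [0.24, 0.01, -0.615], 1],
  ],
)

```text
time: 32.22
tcp_pos: [0.5845, -0.1458, 0.2702]
ee_rot: [-0.187, 0.788, 0.511, 0.287]
wrist_force: [0.2, 0.6, -1.9]
grip_width: 0.039
grasp_force: 61.0
```

>>> send_rows(
  commands=[
    [[0.019, 0, 0.219], [0, 0, 0], 1],
    [[0.019, 0, 0.219], [0, 0, 0], 1],
    [[0.019, 0, 0.219], [0, 0, 0], 1],
    [[0.019, 0, 0.219], [0, 0, 0], 1],
    [[0.019, 0, 0.219], [0, 0, 0], 1],
    [[0.019, 0, 0.219], [0, 0, 0], 1],
    [[0.019, 0, 0.219], [0, 0, 0], 1],
    [[0.019, 0, 0.219], [0, 0, 0], 1],
  ],
)

```text
time: 33.22
tcp_pos: [0.5833, -0.1425, 0.2655]
ee_rot: [-0.372, 0.921, -0.092, 0.07]
wrist_force: [0.0, 0.2, -2.7]
grip_width: 0.039
grasp_force: 60.8
```

Run:
```python
from h import *
st()
t=rk([.001,-.255,0])+[0,.003,.075]
R=Rt(89.4,50)@Z180
plan((t+[0,-.02,.13],R))
```

```text
33.225 J [-0.6286  0.4338  1.6651  0.7322  1.4142  0.881 ] tcp [ 0.5833 -0.1425  0.2655] w 0.03902512813453468 gf 60.75453758239746 F [ 0.01    0.1851 -2.6997]
turn [-0.0116 -0.0372  0.2329]  shift [-0.2522  0.3304 -0.1331] deg 85.0
```

>>> send_rows(
  commands=[
    [[-0.0116, -0.0372, 0.233], [-0.252, 0.33, -0.133], 1],
    [[-0.0116, -0.0372, 0.233], [-0.252, 0.33, -0.133], 1],
    [[-0.0116, -0.0372, 0.233], [-0.252, 0.33, -0.133], 1],
    [[-0.0116, -0.0372, 0.233], [-0.252, 0.33, -0.133], 1],
    [[-0.0116, -0.0372, 0.233], [-0.252, 0.33, -0.133], 1],
    [[-0.0116, -0.0372, 0.233], [-0.252, 0.33, -0.133], 1],
    [[-0.0116, -0.0372, 0.233], [-0.252, 0.33, -0.133], 1],
    [[-0.0116, -0.0372, 0.233], [-0.252, 0.33, -0.133], 1],
  ],
)

```text
time: 34.22
tcp_pos: [0.4602, -0.2494, 0.2052]
ee_rot: [0.3, -0.637, 0.645, 0.298]
wrist_force: [-0.0, -0.6, -2.0]
grip_width: 0.0391
grasp_force: 61.2
```

Run:
```python
from h import *
st()
t=rk([.001,-.255,0])+[0,.003,.075]
R=Rt(89.4,50)@Z180
plan((t+[0,0,.08],R),(t,R))
im=get_image("side");cv2.imwrite("pics/d9.png",cv2.resize(im[80:330,180:460,::-1],None,fx=2,fy=2))
```

```text
34.225 J [-0.8436  0.5997  1.5982  0.5431  1.6526  2.1508] tcp [ 0.4602 -0.2494  0.2052] w 0.039109614425798744 gf 61.22602343559265 F [-0.0311 -0.5858 -2.0402]
turn [ 0.     -0.     -0.0003]  shift [0.0637 0.0033 0.1193] deg 0.1
turn [ 0.     -0.     -0.0003]  shift [0.2169 0.003  0.2479] deg 0.1
```

View pics/d9.png

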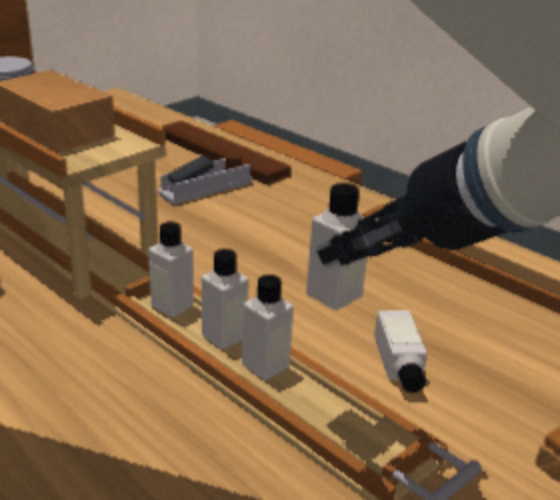

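Bottles stand at crop (172,275), (225,300) and (268,330). A hangs upright in the grip. Lower it.

>>> send_rows(
  commands=[
    [[0, 0, 0], [0.064, 0.003, 0.119], 1],
    [[0, 0, 0], [0.09, 0.003, 0.141], 1],
    [[0, 0, 0], [0.13, 0.003, 0.175], 1],
    [[0, 0, 0], [0.17, 0.003, 0.209], 1],
    [[0, 0, 0], [0.2, 0.003, 0.234], 1],
    [[0, 0, 0], [0.217, 0.003, 0.248], 1],
    [[0, 0, 0], [0.223, 0.003, 0.253], 1],
    [[0, 0, 0], [0.228, 0.003, 0.257], 1],
  ],
)

```text
time: 35.28
tcp_pos: [0.4602, -0.2308, 0.0708]
ee_rot: [0.301, -0.639, 0.643, 0.295]
wrist_force: [0.0, 0.8, -1.5]
grip_width: 0.0391
grasp_force: 61.1
```

>>> send_rows(
  commands=[
    [[0, 0, 0], [0.004, 0, 0.0034], 1],
    [[0, 0, 0], [0.008, 0, 0.0067], 1],
    [[0, 0, 0], [0.008, 0, 0.0067], 1],
  ],
)

```text
time: 35.65
tcp_pos: [0.4602, -0.2304, 0.0674]
ee_rot: [0.301, -0.639, 0.643, 0.296]
wrist_force: [-0.5, -0.8, 4.8]
grip_width: 0.0388
grasp_force: 61.8
```

Contact at 5 N. Press a touch more, then release and retreat along the tool.

>>> send_rows(
  commands=[
    [[0, 0, 0], [0.003, 0, 0.0025], 1],
    [[0, 0, 0], [0.003, 0, 0.0025], 1],
    [[0, 0, 0], [0.001, 0, 0.001], 0.3],
    [[0, 0, 0], [0.001, 0, 0.001], -0.2],
    [[0, 0, 0], [0.001, 0, 0.001], -0.6],
    [[0, 0, 0], [0.001, 0, -0.04], -1],
    [[0, 0, 0], [0.001, 0, -0.15], -1],
    [[0, 0, 0], [0.001, 0, -0.27], -1],
  ],
)

```text
time: 36.65
tcp_pos: [0.4587, -0.3147, 0.1369]
ee_rot: [0.301, -0.639, 0.643, 0.296]
wrist_force: [0.1, -0.2, 0.5]
grip_width: 0.0854
grasp_force: 0.0
```

Run:
```python
from h import *
st()
s=get_image("scene");lying("scene",.04,(.60,-.24),.1,None,s)
a=np.radians(-131);t=np.array([.630,-.2115,0])+.05*np.r_[np.cos(a),np.sin(a),0]
R=Rt(49,40);print(t)
plan((t+[0,0,.016]-.14*R[:,2],R))
```

```text
36.65 J [-0.9042  0.7448  1.4992  0.5016  1.6346  2.0795] tcp [ 0.4587 -0.3147  0.1369] w 0.08537026488205596 gf 0.0 F [ 0.0639 -0.1567  0.5202]
blob ctr 0.6025616302490234 -0.24446663665771484 mm 43.45543670654297 95.17872619628906 ang(world) -41.00908279418945 box [(np.float32(0.5549), np.float32(-0.2661)), (np.float32(0.6174), np.float32(-0.1943)), (np.float32(0.6502), np.float32(-0.2228)), (np.float32(0.5877), np.float32(-0.2946))]
[ 0.5972 -0.2492  0.    ]
turn [-0.0344  0.1042 -0.4056]  shift [ 0.028  -0.1949  0.0371] deg 151.3
```

>>> send_rows(
  commands=[
    [[-0.0185, 0.056, -0.218], [0, -0.1, -0.12], -1],
    [[-0.0185, 0.056, -0.218], [0, -0.195, -0.12], -1],
    [[-0.0185, 0.056, -0.218], [0, -0.195, -0.12], -1],
    [[-0.0185, 0.056, -0.218], [0, -0.195, -0.12], -1],
    [[-0.0185, 0.056, -0.218], [0, -0.195, -0.12], -1],
    [[-0.0185, 0.056, -0.218], [0, -0.195, -0.12], -1],
    [[-0.0185, 0.056, -0.218], [0, -0.195, -0.12], -1],
    [[-0.0185, 0.056, -0.218], [0, -0.195, -0.12], -1],
  ],
)

```text
time: 37.7
tcp_pos: [0.5364, -0.3513, 0.1678]
ee_rot: [-0.275, 0.954, -0.117, 0.035]
wrist_force: [-0.3, 0.8, 0.7]
grip_width: 0.0853
grasp_force: 0.0
```

Run:
```python
from h import *
st()
R=Rt(49,40)
plan((np.array([.5972,-.2492,.016])-.14*R[:,2],R))
```

```text
37.7 J [-0.824   0.6104  1.494   0.4727  1.3889  0.8202] tcp [ 0.5364 -0.3513  0.1678] w 0.08534193642789423 gf 0.0 F [-0.3233  0.7534  0.6666]
turn [-0.0169  0.0483 -0.1872]  shift [-0.0167 -0.0117  0.1391] deg 69.9
```

>>> send_rows(
  commands=[
    [[-0.017, 0.048, -0.187], [-0.017, -0.012, 0.139], -1],
    [[-0.017, 0.048, -0.187], [-0.017, -0.012, 0.139], -1],
    [[-0.017, 0.048, -0.187], [-0.017, -0.012, 0.139], -1],
    [[-0.017, 0.048, -0.187], [-0.017, -0.012, 0.139], -1],
    [[-0.017, 0.048, -0.187], [-0.017, -0.012, 0.139], -1],
    [[-0.017, 0.048, -0.187], [-0.017, -0.012, 0.139], -1],
    [[-0.017, 0.048, -0.187], [-0.017, -0.012, 0.139], -1],
    [[-0.017, 0.048, -0.187], [-0.017, -0.012, 0.139], -1],
  ],
)

```text
time: 38.7
tcp_pos: [0.5378, -0.3171, 0.1227]
ee_rot: [-0.143, 0.857, 0.387, 0.309]
wrist_force: [0.1, 0.1, -0.3]
grip_width: 0.0858
grasp_force: 0.0
```

Run:
```python
from h import *
st()
lying("wrist",.04,(.60,-.24),.09)
R=Rt(49,40)
plan(([.5972,-.2492,.016],R))
```

```text
38.7 J [-0.8888  0.5737  1.7645  0.7858  1.1011 -0.643 ] tcp [ 0.5378 -0.3171  0.1227] w 0.08578192853346908 gf 0.0 F [ 0.1053  0.0706 -0.3333]
blob ctr 0.5995441665649415 -0.24848171997070312 mm 39.54210662841797 96.98147583007812 ang(world) -40.95551300048828 box [(np.float32(0.5528), np.float32(-0.2721)), (np.float32(0.6164), np.float32(-0.1989)), (np.float32(0.6463), np.float32(-0.2248)), (np.float32(0.5827), np.float32(-0.2981))]
turn [-0.0002  0.0005 -0.0013]  shift [0.0018 0.0007 0.3492] deg 0.5
```

>>> send_rows(
  commands=[
    [[0, 0, 0], [0, 0.0035, 0.12], -1],
    [[0, 0, 0], [0, 0.0035, 0.22], -1],
    [[0, 0, 0], [0, 0.0035, 0.31], -1],
    [[0, 0, 0], [0, 0.0035, 0.349], -1],
    [[0, 0, 0], [0, 0.0035, 0.349], -1],
    [[0, 0, 0], [0, 0.0035, 0.349], 0.2],
    [[0, 0, 0], [0, 0.0035, 0.349], 1],
    [[0, 0, 0], [0, 0.0035, 0.349], 1],
  ],
)

```text
time: 39.75
tcp_pos: [0.5979, -0.2507, 0.0164]
ee_rot: [-0.142, 0.857, 0.387, 0.31]
wrist_force: [-2.9, -0.8, 3.3]
grip_width: 0.0395
grasp_force: 60.6
```

>>> send_rows(
  commands=[
    [[0, 0, 0], [0, 0, 0], 1],
    [[0, 0, 0], [0, 0, 0], 1],
    [[0, 0, 0], [0, 0, 0], 1],
  ],
)

```text
time: 40.12
tcp_pos: [0.5979, -0.2507, 0.0164]
ee_rot: [-0.142, 0.857, 0.387, 0.31]
wrist_force: [-3.6, -2.6, 5.7]
grip_width: 0.039
grasp_force: 61.2
```

Run:
```python
from h import *
st();o=get_obs()
plan((o['tcp_pos']+[-.03,-.06,.23],toolR(o)))
```

```text
40.125 J [-0.7449  0.7302  1.7974  0.9504  0.9063 -0.7444] tcp [ 0.5979 -0.2507  0.0164] w 0.038989779687128384 gf 61.19154095649719 F [-3.6447 -2.6187  5.713 ]
turn [0. 0. 0.]  shift [ 0.244   0.0404 -0.5455] deg 0.0
```

>>> send_rows(
  commands=[
    [[0, 0, 0], [0.03, 0, -0.05], 1],
    [[0, 0, 0], [0.08, 0.01, -0.13], 1],
    [[0, 0, 0], [0.15, 0.02, -0.25], 1],
    [[0, 0, 0], [0.2, 0.03, -0.37], 1],
    [[0, 0, 0], [0.24, 0.04, -0.48], 1],
    [[0, 0, 0], [0.24, 0.04, -0.545], 1],
    [[0, 0, 0], [0.24, 0.04, -0.545], 1],
  ],
)

```text
time: 41.0
tcp_pos: [0.567, -0.3121, 0.2469]
ee_rot: [-0.141, 0.857, 0.388, 0.31]
wrist_force: [0.4, 0.0, -1.6]
grip_width: 0.0391
grasp_force: 60.5
```

>>> send_rows(
  commands=[
    [[0.019, 0, 0.219], [0, 0, 0], 1],
    [[0.019, 0, 0.219], [0, 0, 0], 1],
    [[0.019, 0, 0.219], [0, 0, 0], 1],
    [[0.019, 0, 0.219], [0, 0, 0], 1],
    [[0.019, 0, 0.219], [0, 0, 0], 1],
    [[0.019, 0, 0.219], [0, 0, 0], 1],
    [[0.019, 0, 0.219], [0, 0, 0], 1],
    [[0.019, 0, 0.219], [0, 0, 0], 1],
  ],
)

```text
time: 42.0
tcp_pos: [0.5668, -0.3095, 0.2427]
ee_rot: [-0.355, 0.898, -0.23, 0.124]
wrist_force: [-0.7, -0.6, -0.2]
grip_width: 0.0393
grasp_force: 60.5
```

Run:
```python
from h import *
st()
t=rk([.001,-.325,0])+[0,.0035,.078]
R=Rt(89.4,50)@Z180
plan((t+[0,-.02,.13],R))
```

```text
42.0 J [-0.8657  0.5026  1.6053  0.7533  1.3661  0.918 ] tcp [ 0.5668 -0.3095  0.2427] w 0.039334698979092024 gf 60.4648894071579 F [-0.7024 -0.6191 -0.2336]
turn [-0.0359 -0.064   0.1968]  shift [-0.2276  0.163  -0.0557] deg 75.6
```

>>> send_rows(
  commands=[
    [[-0.036, -0.064, 0.197], [-0.228, 0.163, -0.056], 1],
    [[-0.036, -0.064, 0.197], [-0.228, 0.163, -0.056], 1],
    [[-0.036, -0.064, 0.197], [-0.228, 0.163, -0.056], 1],
    [[-0.036, -0.064, 0.197], [-0.228, 0.163, -0.056], 1],
    [[-0.036, -0.064, 0.197], [-0.228, 0.163, -0.056], 1],
    [[-0.036, -0.064, 0.197], [-0.228, 0.163, -0.056], 1],
    [[-0.036, -0.064, 0.197], [-0.228, 0.163, -0.056], 1],
    [[-0.036, -0.064, 0.197], [-0.228, 0.163, -0.056], 1],
  ],
)

```text
time: 43.0
tcp_pos: [0.4589, -0.3193, 0.2073]
ee_rot: [0.3, -0.639, 0.643, 0.297]
wrist_force: [0.3, 0.1, -1.5]
grip_width: 0.0393
grasp_force: 60.7
```

Run:
```python
from h import *
st()
t=rk([.001,-.325,0])+[0,.0035,.078]
R=Rt(89.4,50)@Z180
plan((t+[0,0,.08],R),(t,R))
im=get_image("side");cv2.imwrite("pics/d10.png",cv2.resize(im[80:330,180:460,::-1],None,fx=2,fy=2))
```

```text
43.0 J [-0.9073  0.6673  1.4637  0.5043  1.7362  2.1328] tcp [ 0.4589 -0.3193  0.2073] w 0.039324649695049514 gf 60.733312368392944 F [ 0.2913  0.1311 -1.5058]
turn [ 0.0002 -0.0003  0.0006]  shift [0.061  0.0017 0.1188] deg 0.2
turn [ 0.0002 -0.0003  0.0006]  shift [0.214  0.0021 0.2476] deg 0.2
```

View pics/d10.png

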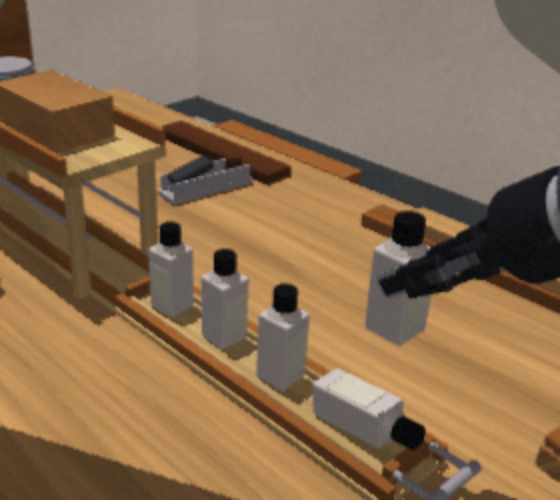

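A bottle is lying in the tray at crop (365,405), so A toppled, and Q now stands at (285,335). I'll stand B on the free bench at about (0.59,-0.18) for now, then right A.

>>> send_rows(
  commands=[
    [[0, 0, 0], [0, -0.15, 0], 1],
    [[0, 0, 0], [0, -0.3, 0], 1],
    [[0, 0, 0], [-0.06, -0.328, 0.15], 1],
    [[0, 0, 0], [-0.1, -0.328, 0.28], 1],
    [[0, 0, 0], [-0.134, -0.328, 0.342], 1],
    [[0, 0, 0], [-0.05, -0.328, 0.412], 1],
    [[0, 0, 0], [0.03, -0.328, 0.48], 1],
    [[0, 0, 0], [0.057, -0.328, 0.503], 1],
  ],
)

```text
time: 44.05
tcp_pos: [0.5904, -0.1813, 0.0604]
ee_rot: [0.3, -0.64, 0.643, 0.296]
wrist_force: [0.0, -0.3, -0.6]
grip_width: 0.0388
grasp_force: 61.0
```

>>> send_rows(
  commands=[
    [[0, 0, 0], [0.006, 0, 0.005], 1],
    [[0, 0, 0], [0.011, 0, 0.0095], 1],
    [[0, 0, 0], [0.015, 0, 0.0125], 1],
    [[0, 0, 0], [0.019, 0, 0.016], 1],
  ],
)

```text
time: 44.55
tcp_pos: [0.5923, -0.1828, 0.0539]
ee_rot: [0.301, -0.639, 0.643, 0.295]
wrist_force: [-3.3, -6.2, 15.2]
grip_width: 0.0391
grasp_force: 62.7
```

>>> send_rows(
  commands=[
    [[0, 0, 0], [0.004, 0, 0.0035], 1],
    [[0, 0, 0], [0.004, 0, 0.0035], 1],
    [[0, 0, 0], [-0.004, 0, -0.0035], 0.4],
    [[0, 0, 0], [-0.004, 0, -0.0035], -0.1],
    [[0, 0, 0], [-0.004, 0, -0.0035], -0.6],
    [[0, 0, 0], [-0.004, 0, -0.0035], -1],
    [[0, 0, 0], [-0.004, 0, -0.02], -1],
    [[0, 0, 0], [-0.004, 0, -0.08], -1],
  ],
)

```text
time: 45.55
tcp_pos: [0.5909, -0.2051, 0.0738]
ee_rot: [0.3, -0.639, 0.643, 0.296]
wrist_force: [0.0, -0.1, -0.2]
grip_width: 0.085
grasp_force: 0.0
```

>>> send_rows(
  commands=[
    [[0, 0, 0], [0, 0, -0.1], -1],
    [[0, 0, 0], [0, 0, -0.2], -1],
    [[0, 0, 0], [0, 0, -0.3], -1],
    [[0, 0, 0], [0, 0, -0.4], -1],
  ],
)

```text
time: 46.05
tcp_pos: [0.5898, -0.3292, 0.1785]
ee_rot: [0.3, -0.639, 0.644, 0.295]
wrist_force: [0.0, 0.7, -0.3]
grip_width: 0.0852
grasp_force: 0.0
```

Run:
```python
from h import *
st()
s=get_image("scene");d=get_image("side");np.savez("s11.npz",s=s,d=d)
# side-view check of B: white pixels inside its predicted upright silhouette
for nm,p in(("B bench",(.591,-.186,0)),):
    for n,im in(("scene",s),("side",d)):
        q=proj(n,np.array(p)+np.array([[0,0,.02],[0,0,.05],[0,0,.08],[0,0,.11]]));print(nm,n,[(tuple(q_.round()),im[int(q_[1]),int(q_[0])]) for q_ in q])
print("lying");lying("scene",.056,(.458,-.28),.12,None,s)
for y in np.arange(-.02,-.3,-.01):
    q=proj("side",[[.459,y,.125]])[0].round().astype(int);print(round(y,3),d[q[1],q[0]].mean().round(),end="; ")
```

```text
46.05 J [-0.7906  0.8306  1.2134  0.5856  1.7552  2.2663] tcp [ 0.5898 -0.3292  0.1785] w 0.08520905741114274 gf 0.0 F [ 0.0426  0.7176 -0.3258]
B bench scene [((np.float64(274.0), np.float64(277.0)), array([63, 60, 59], dtype=uint8)), ((np.float64(274.0), np.float64(275.0)), array([30, 29, 32], dtype=uint8)), ((np.float64(274.0), np.float64(273.0)), array([35, 34, 35], dtype=uint8)), ((np.float64(274.0), np.float64(271.0)), array([36, 37, 36], dtype=uint8))]
B bench side [((np.float64(357.0), np.float64(244.0)), array([97, 90, 90], dtype=uint8)), ((np.float64(358.0), np.float64(233.0)), array([98, 92, 90], dtype=uint8)), ((np.float64(359.0), np.float64(222.0)), array([158, 150, 146], dtype=uint8)), ((np.float64(360.0), np.float64(211.0)), array([15, 13, 17], dtype=uint8))]
lying
blob ctr 0.37175 -0.36675 mm 65.5 67.5 ang(world) -90.0 box [(np.float32(0.338), np.float32(-0.334)), (np.float32(0.4055), np.float32(-0.334)), (np.float32(0.4055), np.float32(-0.3995)), (np.float32(0.338), np.float32(-0.3995))]
blob ctr 0.461877555847168 -0.2935304870605469 mm 44.14604187011719 93.465873718
[... 156 characters left out ...]
t32(-0.2474)), (np.float32(0.4827), np.float32(-0.3408))]
blob ctr 0.46819056701660156 -0.1793674068450928 mm 40.28804016113281 18.599742889404297 ang(world) -85.51539611816406 box [(np.float32(0.4573), np.float32(-0.16)), (np.float32(0.4759), np.float32(-0.1586)), (np.float32(0.479), np.float32(-0.1987)), (np.float32(0.4605), np.float32(-0.2002))]
-0.02 70.0; -0.03 134.0; -0.04 136.0; -0.05 135.0; -0.06 135.0; -0.07 135.0; -0.08 27.0; -0.09 17.0; -0.1 16.0; -0.11 10.0; -0.12 135.0; -0.13 134.0; -0.14 138.0; -0.15 138.0; -0.16 137.0; -0.17 137.0; -0.18 18.0; -0.19 14.0; -0.2 13.0; -0.21 138.0; -0.22 136.0; -0.23 138.0; -0.24 135.0; -0.25 132.0; -0.26 92.0; -0.27 89.0; -0.28 93.0; -0.29 95.0;
```

B stands on the bench. A knock pushed Q about 28 mm towards the handle (cap now at y -0.19), and that toppled A. Now go to A's pre-grasp.

Run:
```python
from h import *
R=Rt(88.5,30)@Z180
plan(([.4585,-.362,.145],R))
```

```text
turn [0.0006 0.0543 0.0027]  shift [ 0.1165  0.3305 -0.0043] deg 19.6
```

>>> send_rows(
  commands=[
    [[0, 0.054, 0.003], [0.0, 0.15, -0.05], -1],
    [[0, 0.054, 0.003], [0.05, 0.33, -0.03], -1],
    [[0, 0.054, 0.003], [0.1165, 0.33, -0.004], -1],
    [[0, 0.054, 0.003], [0.1165, 0.33, -0.004], -1],
    [[0, 0.054, 0.003], [0.1165, 0.33, -0.004], -1],
  ],
)

```text
time: 46.78
tcp_pos: [0.4589, -0.358, 0.1427]
ee_rot: [0.185, -0.674, 0.691, 0.186]
wrist_force: [0.5, 0.1, 0.1]
grip_width: 0.0855
grasp_force: 0.0
```

Run:
```python
from h import *
st()
lying("wrist",.056,(.458,-.29),.09)
R=Rt(88.5,30)@Z180
plan(([.460,-.298,.0325],R))
```

```text
46.775 J [-0.8622  0.6039  1.556   0.3438  1.4077  2.174 ] tcp [ 0.4589 -0.358   0.1427] w 0.08551064724722446 gf 0.0 F [0.4637 0.0942 0.0521]
blob ctr 0.46175 -0.27925 mm 158.5 40.5 ang(world) -90.0 box [(np.float32(0.4415), np.float32(-0.2)), (np.float32(0.482), np.float32(-0.2)), (np.float32(0.482), np.float32(-0.3585)), (np.float32(0.4415), np.float32(-0.3585))]
turn [ 0.0014  0.001  -0.0001]  shift [ 0.0095 -0.0009  0.3141] deg 0.6
```

>>> send_rows(
  commands=[
    [[0.001, 0.001, 0], [0.013, -0.004, 0.12], -1],
    [[0.001, 0.001, 0], [0.013, -0.004, 0.22], -1],
    [[0.001, 0.001, 0], [0.013, -0.004, 0.28], -1],
    [[0.001, 0.001, 0], [0.013, -0.004, 0.311], -1],
    [[0.001, 0.001, 0], [0.013, -0.004, 0.311], -1],
    [[0.001, 0.001, 0], [0.013, -0.004, 0.311], 0.2],
    [[0.001, 0.001, 0], [0.013, -0.004, 0.311], 1],
    [[0.001, 0.001, 0], [0.013, -0.004, 0.311], 1],
  ],
)

```text
time: 47.82
tcp_pos: [0.4602, -0.3004, 0.0332]
ee_rot: [0.184, -0.674, 0.692, 0.181]
wrist_force: [-0.9, -1.3, 4.7]
grip_width: 0.0394
grasp_force: 59.1
```

>>> send_rows(
  commands=[
    [[0, 0, 0], [0, 0, 0], 1],
    [[0, 0, 0], [0, 0, 0], 1],
    [[0, 0, 0], [0, 0, 0], 1],
  ],
)

```text
time: 48.2
tcp_pos: [0.4602, -0.3004, 0.0332]
ee_rot: [0.184, -0.674, 0.692, 0.181]
wrist_force: [-2.2, -2.1, 7.3]
grip_width: 0.0393
grasp_force: 59.3
```

>>> send_rows(
  commands=[
    [[0, 0, 0], [-0.03, 0, -0.05], 1],
    [[0, 0, 0], [-0.075, 0, -0.13], 1],
    [[0, 0, 0], [-0.13, 0, -0.25], 1],
    [[0, 0, 0], [-0.18, 0, -0.37], 1],
    [[0, 0, 0], [-0.22, 0, -0.45], 1],
    [[0, 0, 0], [-0.22, 0, -0.45], 1],
  ],
)

```text
time: 48.95
tcp_pos: [0.4611, -0.3147, 0.2361]
ee_rot: [0.184, -0.675, 0.692, 0.179]
wrist_force: [0.1, -0.0, -2.0]
grip_width: 0.0393
grasp_force: 60.4
```

>>> send_rows(
  commands=[
    [[0.057, 0, -0.2125], [0, 0, 0], 1],
    [[0.057, 0, -0.2125], [0, 0, 0], 1],
    [[0.057, 0, -0.2125], [0, 0, 0], 1],
    [[0.057, 0, -0.2125], [0, 0, 0], 1],
    [[0.057, 0, -0.2125], [0, 0, 0], 1],
    [[0.057, 0, -0.2125], [0, 0, 0], 1],
    [[0.057, 0, -0.2125], [0, 0, 0], 1],
    [[0.057, 0, -0.2125], [0, 0, 0], 1],
  ],
)

```text
time: 49.95
tcp_pos: [0.4593, -0.313, 0.231]
ee_rot: [-0.366, 0.915, -0.147, 0.088]
wrist_force: [-0.3, -0.9, -1.6]
grip_width: 0.0392
grasp_force: 60.4
```

>>> send_rows(
  commands=[
    [[0.057, 0, -0.2125], [0, 0, 0], 1],
    [[0.057, 0, -0.2125], [0, 0, 0], 1],
    [[0.057, 0, -0.2125], [0, 0, 0], 1],
    [[0.057, 0, -0.2125], [0, 0, 0], 1],
    [[0.057, 0, -0.2125], [0, 0, 0], 1],
    [[0.057, 0, -0.2125], [0, 0, 0], 1],
    [[0.057, 0, -0.2125], [0, 0, 0], 1],
    [[0.057, 0, -0.2125], [0, 0, 0], 1],
  ],
)

```text
time: 50.95
tcp_pos: [0.4599, -0.313, 0.231]
ee_rot: [-0.379, 0.735, 0.465, 0.317]
wrist_force: [-0.6, -0.8, -1.6]
grip_width: 0.0397
grasp_force: 60.4
```

Run:
```python
from h import *
st()
t=rk([.001,-.270,0])+[0,.003,.078]
plan((t+[0,0,.10],Rt(89.4,60)),(t,Rt(89.4,60)))
# precise standing-bottle y from the side cap profile
d=get_image("side")
ys=np.arange(.0,-.25,-.002);q=proj("side",np.c_[np.full(len(ys),.460),ys,np.full(len(ys),.122)]).round().astype(int)
dark=d[q[:,1],q[:,0]].mean(1)<60;print([round(float(y),3) for y in ys[dark]])
```

```text
50.95 J [-0.9649  0.6886  1.4792  0.638   1.8108 -0.6497] tcp [ 0.4599 -0.313   0.231 ] w 0.03969238233518261 gf 60.39672374725342 F [-0.6023 -0.8425 -1.6091]
turn [ 0.017  -0.0005 -0.0592]  shift [-0.0332 -0.0158  0.2141] deg 22.2
turn [ 0.017  -0.0005 -0.0592]  shift [-0.2377  0.0499  0.342 ] deg 22.2
[0.0, -0.002, -0.004, -0.006, -0.008, -0.01, -0.012, -0.014, -0.016, -0.018, -0.08, -0.082, -0.084, -0.086, -0.088, -0.09, -0.092, -0.094, -0.096, -0.098, -0.1, -0.102, -0.104, -0.106, -0.108, -0.11, -0.112, -0.114, -0.174, -0.176, -0.178, -0.18, -0.182, -0.184, -0.186, -0.188, -0.19, -0.192, -0.194, -0.196, -0.198, -0.2, -0.202, -0.204]
```

>>> send_rows(
  commands=[
    [[0.017, 0, -0.059], [-0.033, -0.016, 0.12], 1],
    [[0.017, 0, -0.059], [-0.033, -0.016, 0.214], 1],
    [[0.017, 0, -0.059], [-0.033, -0.016, 0.214], 1],
    [[0.017, 0, -0.059], [-0.08, -0.001, 0.244], 1],
    [[0.017, 0, -0.059], [-0.13, 0.015, 0.275], 1],
    [[0.017, 0, -0.059], [-0.18, 0.031, 0.306], 1],
    [[0.017, 0, -0.059], [-0.22, 0.044, 0.331], 1],
    [[0.017, 0, -0.059], [-0.238, 0.05, 0.342], 1],
  ],
)

```text
time: 52.0
tcp_pos: [0.4589, -0.2448, 0.0774]
ee_rot: [-0.353, 0.617, 0.607, 0.356]
wrist_force: [0.6, -0.7, -1.0]
grip_width: 0.0391
grasp_force: 60.5
```

>>> send_rows(
  commands=[
    [[0, 0, 0], [-0.007, 0, 0.004], 1],
    [[0, 0, 0], [-0.013, 0, 0.007], 1],
    [[0, 0, 0], [-0.019, 0, 0.011], 1],
    [[0, 0, 0], [-0.024, 0, 0.014], 1],
    [[0, 0, 0], [-0.026, 0, 0.015], 1],
  ],
)

```text
time: 52.62
tcp_pos: [0.4595, -0.2449, 0.0686]
ee_rot: [-0.352, 0.616, 0.607, 0.357]
wrist_force: [-0.1, -0.0, 10.4]
grip_width: 0.0395
grasp_force: 60.6
```

>>> send_rows(
  commands=[
    [[0, 0, 0], [-0.007, 0, 0.004], 1],
    [[0, 0, 0], [-0.007, 0, 0.004], 1],
    [[0, 0, 0], [0.002, 0, -0.001], 0.4],
    [[0, 0, 0], [0.002, 0, -0.001], -0.1],
    [[0, 0, 0], [0.002, 0, -0.001], -0.6],
    [[0, 0, 0], [0.002, 0, -0.001], -1],
    [[0, 0, 0], [0.002, 0, -0.02], -1],
    [[0, 0, 0], [0.002, 0, -0.08], -1],
  ],
)

```text
time: 53.62
tcp_pos: [0.4585, -0.2719, 0.0837]
ee_rot: [-0.353, 0.617, 0.607, 0.356]
wrist_force: [-0.6, -0.2, 0.6]
grip_width: 0.0853
grasp_force: 0.0
```

>>> send_rows(
  commands=[
    [[0, 0, 0], [0, 0, -0.1], -1],
    [[0, 0, 0], [0, 0, -0.2], -1],
    [[0, 0, 0], [0, 0, -0.3], -1],
    [[0, 0, 0], [0.05, 0, -0.35], -1],
  ],
)

```text
time: 54.12
tcp_pos: [0.4569, -0.3859, 0.1711]
ee_rot: [-0.352, 0.617, 0.607, 0.356]
wrist_force: [0.5, 0.6, -0.2]
grip_width: 0.0856
grasp_force: 0.0
```

```bash
cat >> h.py <<'E'
def caps(x=.460,lo=-.36,hi=-.0):
    d=get_image("side");ys=np.arange(hi,lo,-.002)
    for z in(.122,.06):
        q=proj("side",np.c_[np.full(len(ys),x),ys,np.full(len(ys),z)]).round().astype(int);c=d[q[:,1],q[:,0]].astype(int)
        m=(c.max(1)<50) if z>.1 else (c.max(1)-c.min(1)<25)&(c.max(1)>70)
        e=np.flatnonzero(np.diff(np.r_[0,m.astype(int),0]));print("z",z,"runs (hi,lo y)",[(round(float(ys[a]),3),round(float(ys[b-1]),3)) for a,b in zip(e[::2],e[1::2]) if b-a>3])
E
python3 - <<'E'
from h import *
st();caps();print("bench");caps(.591,-.3,-.1)
R=Rt(89.4,50)@Z180;R2=Rt(89.4,50)
t=np.array([.591,-.183,.056])
plan((t-.13*R[:,2],R),(t-.13*R[:,2],R2))
E
```

```text
54.125 J [-0.9875  0.8731  1.2702  0.544   1.9087 -1.0426] tcp [ 0.4569 -0.3859  0.1711] w 0.08562702522902865 gf 0.0 F [ 0.4933  0.5846 -0.1654]
z 0.122 runs (hi,lo y) [(-0.0, -0.018), (-0.08, -0.11), (-0.174, -0.204), (-0.236, -0.266)]
z 0.06 runs (hi,lo y) [(-0.0, -0.038), (-0.058, -0.13), (-0.154, -0.28)]
bench
z 0.122 runs (hi,lo y) [(-0.19, -0.2)]
z 0.06 runs (hi,lo y) [(-0.16, -0.218)]
turn [-0.0431 -0.0013  0.4978]  shift [0.0588 0.326  0.2708] deg 179.9
turn [ 0.0008 -0.0275 -0.0003]  shift [0.0588 0.326  0.2708] deg 9.9
```

A stands (cap y about -0.251). Now fetch B, which stands on the bench at y about -0.188.

>>> send_rows(
  commands=[
    [[0, -0.0275, 0], [0, 0.15, 0], -1],
    [[0, -0.0275, 0], [0, 0.326, 0.05], -1],
    [[0, -0.0275, 0], [0.059, 0.329, 0.15], -1],
    [[0, -0.0275, 0], [0.059, 0.329, 0.27], -1],
    [[0, -0.0275, 0], [0.059, 0.329, 0.27], -1],
  ],
)

```text
time: 54.85
tcp_pos: [0.5894, -0.2761, 0.1351]
ee_rot: [-0.301, 0.644, 0.635, 0.301]
wrist_force: [-0.1, -0.2, 0.3]
grip_width: 0.0853
grasp_force: 0.0
```

Run:
```python
from h import *
st();im=get_image("wrist");c=RT("wrist")
# horizontal extent of the bottle's top half in the wrist picture, at heights .03-.08 on its near face y=-.207
for z in(.04,.06,.078):
    xs=np.arange(.55,.64,.001);q=proj("wrist",np.c_[xs,np.full(len(xs),-.207),np.full(len(xs),z)],c).round().astype(int)
    p=im[q[:,1].clip(0,419),q[:,0].clip(0,559)].astype(int);m=(p.max(1)-p.min(1)<30)&(p.max(1)>70);print(z,xs[m].min() if m.any() else None,xs[m].max() if m.any() else None,m.sum())
plan(([.592,-.184,.054],Rt(89.4,50)))
```

```text
54.85 J [-0.7451  0.8315  1.3284  0.608   1.6481 -0.8986] tcp [ 0.5894 -0.2761  0.1351] w 0.0853054274743635 gf 0.0 F [-0.0632 -0.1646  0.3361]
0.04 0.5760000000000001 0.6130000000000001 30
0.06 0.5760000000000001 0.6140000000000001 39
0.078 0.5760000000000001 0.6140000000000001 39
turn [-0.0002 -0.0008 -0.0007]  shift [-0.0073  0.0032  0.3125] deg 0.4
```

B's x extent is 0.576 to 0.614, so its centre is 0.595. Approach and grip.

>>> send_rows(
  commands=[
    [[0, 0, 0], [-0.007, 0.01, 0.1], -1],
    [[0, 0, 0], [-0.007, 0.01, 0.2], -1],
    [[0, 0, 0], [-0.007, 0.01, 0.28], -1],
    [[0, 0, 0], [-0.007, 0.01, 0.312], -1],
    [[0, 0, 0], [-0.007, 0.01, 0.312], -1],
    [[0, 0, 0], [-0.007, 0.01, 0.312], 0.1],
    [[0, 0, 0], [-0.007, 0.01, 0.312], 1],
    [[0, 0, 0], [-0.007, 0.01, 0.312], 1],
  ],
)

```text
time: 55.9
tcp_pos: [0.596, -0.1871, 0.0559]
ee_rot: [-0.298, 0.645, 0.635, 0.302]
wrist_force: [-0.7, -1.1, 0.7]
grip_width: 0.0392
grasp_force: 61.1
```

>>> send_rows(
  commands=[
    [[0, 0, 0], [0, 0, 0], 1],
    [[0, 0, 0], [0, 0, 0], 1],
    [[0, 0, 0], [0, 0, 0], 1],
  ],
)

```text
time: 56.28
tcp_pos: [0.596, -0.1869, 0.0559]
ee_rot: [-0.298, 0.645, 0.635, 0.302]
wrist_force: [-1.0, -3.4, 6.1]
grip_width: 0.0389
grasp_force: 61.7
```

Run:
```python
from h import *
st()
t=rk([.001,-.343,0])+[0,.004,0]
h=get_obs()['tcp_pos'][2]
R=Rt(89.4,50)
plan((get_obs()['tcp_pos']+[0,-.08,.17],R),(t+[0,0,.17+h],R),(t+[0,0,.026+h],R));print(t)
```

```text
56.275 J [-0.6518  0.8633  1.4829  0.671   1.4484 -0.9532] tcp [ 0.596  -0.1869  0.0559] w 0.03891133166617183 gf 61.679019927978516 F [-0.9603 -3.367   6.0772]
turn [ 0.0005 -0.0005 -0.0006]  shift [ 0.1983  0.0027 -0.4258] deg 0.3
turn [ 0.0005 -0.0005 -0.0006]  shift [ 0.1158 -0.3398 -0.5243] deg 0.3
turn [ 0.0005 -0.0005 -0.0006]  shift [-0.1607 -0.3396 -0.2937] deg 0.3
[ 0.4582 -0.3162  0.    ]
```

>>> send_rows(
  commands=[
    [[0, 0, 0], [0.04, 0, -0.05], 1],
    [[0, 0, 0], [0.1, 0, -0.17], 1],
    [[0, 0, 0], [0.16, 0, -0.3], 1],
    [[0, 0, 0], [0.198, 0, -0.426], 1],
    [[0, 0, 0], [0.15, -0.12, -0.48], 1],
    [[0, 0, 0], [0.116, -0.25, -0.524], 1],
    [[0, 0, 0], [0.116, -0.34, -0.524], 1],
    [[0, 0, 0], [0.116, -0.34, -0.524], 1],
  ],
)

```text
time: 57.28
tcp_pos: [0.4561, -0.3162, 0.2267]
ee_rot: [-0.298, 0.646, 0.635, 0.302]
wrist_force: [0.6, 0.7, -1.1]
grip_width: 0.0392
grasp_force: 60.9
```

>>> send_rows(
  commands=[
    [[0, 0, 0], [-0.05, 0, 0.042], 1],
    [[0, 0, 0], [-0.12, 0, 0.1], 1],
    [[0, 0, 0], [-0.18, 0, 0.151], 1],
    [[0, 0, 0], [-0.23, 0, 0.193], 1],
    [[0, 0, 0], [-0.265, 0, 0.222], 1],
    [[0, 0, 0], [-0.277, 0, 0.232], 1],
    [[0, 0, 0], [-0.283, 0, 0.237], 1],
    [[0, 0, 0], [-0.289, 0, 0.242], 1],
  ],
)

```text
time: 58.28
tcp_pos: [0.4582, -0.3156, 0.0751]
ee_rot: [-0.298, 0.645, 0.636, 0.302]
wrist_force: [0.1, 0.9, -1.0]
grip_width: 0.0395
grasp_force: 60.9
```

>>> send_rows(
  commands=[
    [[0, 0, 0], [-0.005, 0, 0.004], 1],
    [[0, 0, 0], [-0.01, 0, 0.008], 1],
    [[0, 0, 0], [-0.015, 0, 0.0125], 1],
    [[0, 0, 0], [-0.015, 0, 0.0125], 1],
  ],
)

```text
time: 58.78
tcp_pos: [0.4579, -0.3145, 0.0716]
ee_rot: [-0.3, 0.644, 0.635, 0.304]
wrist_force: [-5.1, 0.1, 26.8]
grip_width: 0.0392
grasp_force: 62.6
```

>>> send_rows(
  commands=[
    [[0, 0, 0], [0.004, 0, -0.0035], 1],
    [[0, 0, 0], [0.006, 0, -0.005], 0.4],
    [[0, 0, 0], [0.006, 0, -0.005], -0.1],
    [[0, 0, 0], [0.006, 0, -0.005], -0.6],
    [[0, 0, 0], [0.006, 0, -0.005], -1],
    [[0, 0, 0], [0.006, 0, -0.02], -1],
    [[0, 0, 0], [0.006, 0, -0.08], -1],
    [[0, 0, 0], [0.006, 0, -0.2], -1],
  ],
)

```text
time: 59.78
tcp_pos: [0.4566, -0.3745, 0.1196]
ee_rot: [-0.3, 0.645, 0.635, 0.302]
wrist_force: [0.7, 0.3, -0.8]
grip_width: 0.0854
grasp_force: 0.0
```

>>> send_rows(
  commands=[
    [[0, 0, 0], [0, 0, -0.15], -1],
    [[0, 0, 0], [0.05, 0, -0.2], -1],
    [[0, 0, 0], [0.05, 0, -0.2], -1],
  ],
)

```text
time: 60.15
tcp_pos: [0.4569, -0.4254, 0.1884]
ee_rot: [-0.296, 0.646, 0.636, 0.301]
wrist_force: [-0.2, 0.6, -0.2]
grip_width: 0.0855
grasp_force: 0.0
```

Run:
```python
from h import *
st();caps()
d=get_image("side");cv2.imwrite("pics/d12.png",cv2.resize(d[100:340,160:450,::-1],None,fx=2,fy=2))
# handle pinch: tool down, tool y = -world y
R=np.array([[1,0,0],[0,-1,0],[0,0,-1.]])
plan(([.4563,-.417,.16],R))
```

```text
60.15 J [-0.9907  0.8077  1.238   0.4632  1.844  -1.0265] tcp [ 0.4569 -0.4254  0.1884] w 0.0854724238584467 gf 0.0 F [-0.2363  0.5806 -0.2438]
z 0.122 runs (hi,lo y) [(-0.0, -0.014), (-0.076, -0.11), (-0.172, -0.202), (-0.234, -0.262), (-0.298, -0.328)]
z 0.06 runs (hi,lo y) [(-0.0, -0.034), (-0.058, -0.13), (-0.154, -0.344)]
turn [-0.1081 -0.1092  0.2301]  shift [-0.0391  0.0001  0.0538] deg 99.6
```

View pics/d12.png

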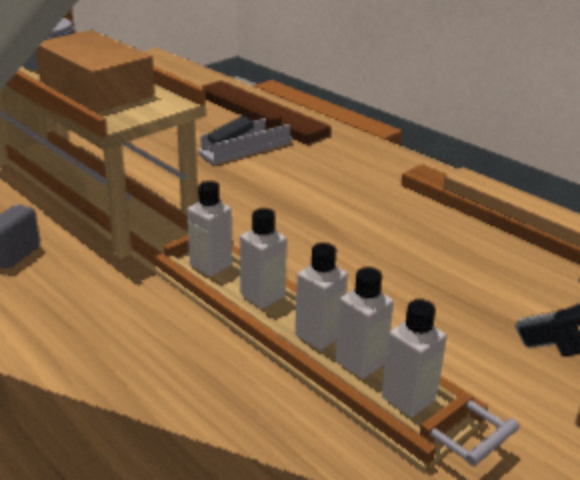

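All five bottles stand in the tray, caps at crop (208,195), (263,222), (323,257), (368,283) and (420,317). Now turn the tool vertical over the handle.

>>> send_rows(
  commands=[
    [[-0.095, -0.096, 0.202], [0, 0, -0.03], 0],
    [[-0.095, -0.096, 0.202], [0, 0, -0.03], 0.3],
    [[-0.095, -0.096, 0.202], [0, 0, -0.03], 0.3],
    [[-0.095, -0.096, 0.202], [0, 0, -0.03], 0.3],
    [[-0.095, -0.096, 0.202], [0, 0, -0.03], 0.3],
    [[-0.095, -0.096, 0.202], [0, 0, -0.03], 0.3],
    [[-0.095, -0.096, 0.202], [0, 0, -0.03], 0.3],
    [[-0.095, -0.096, 0.202], [0, 0, -0.03], 0.3],
  ],
)

```text
time: 61.25
tcp_pos: [0.4555, -0.432, 0.1928]
ee_rot: [-0.046, 0.993, 0.097, 0.046]
wrist_force: [-0.3, 0.3, -0.1]
grip_width: 0.0298
grasp_force: 0.0
```

Run:
```python
from h import *
st()
R=Ro.from_euler('z',-.0098).as_matrix()@np.array([[1,0,0],[0,-1,0],[0,0,-1.]])
plan(([.4563,-.417,.16],R),([.4563,-.417,.024],R))
```

```text
61.25 J [-0.8309  0.4041  1.6553  0.1432  1.1047  0.4798] tcp [ 0.4555 -0.432   0.1928] w 0.02978279473369087 gf 0.0 F [-0.3021  0.3114 -0.0861]
turn [-0.0146 -0.0145  0.0324]  shift [ 0.0007 -0.0294  0.0852] deg 13.8
turn [-0.0146 -0.0145  0.0324]  shift [-0.0331 -0.0017  0.4224] deg 13.8
```

>>> send_rows(
  commands=[
    [[-0.0146, -0.0145, 0.0324], [0.001, -0.029, 0.085], 0.3],
    [[-0.0146, -0.0145, 0.0324], [0.001, -0.029, 0.085], 0.3],
    [[-0.0146, -0.0145, 0.0324], [-0.01, -0.02, 0.2], 0.3],
    [[-0.0146, -0.0145, 0.0324], [-0.022, -0.01, 0.32], 0.3],
    [[-0.0146, -0.0145, 0.0324], [-0.033, -0.002, 0.422], 0.3],
    [[-0.0146, -0.0145, 0.0324], [-0.033, -0.002, 0.422], 0.3],
    [[-0.0146, -0.0145, 0.0324], [-0.033, -0.002, 0.422], 1],
    [[-0.0146, -0.0145, 0.0324], [-0.033, -0.002, 0.422], 1],
  ],
  squeeze=40,
)

```text
time: 62.25
tcp_pos: [0.4571, -0.4163, 0.0258]
ee_rot: [-0.002, 1.0, -0.003, 0.001]
wrist_force: [2.2, 5.5, -10.6]
grip_width: 0.0102
grasp_force: 39.2
```

>>> send_rows(
  commands=[
    [[0, 0, 0], [0, 0, 0], 1],
    [[0, 0, 0], [0, 0, 0], 1],
  ],
)

```text
time: 62.5
tcp_pos: [0.4571, -0.4163, 0.0258]
ee_rot: [-0.002, 1.0, -0.002, 0.001]
wrist_force: [1.0, 5.2, -12.3]
grip_width: 0.0103
grasp_force: 39.1
```

>>> send_rows(
  commands=[
    [[0, 0, 0], [0, -0.01, 0], 1],
    [[0, 0, 0], [0, -0.03, 0], 1],
    [[0, 0, 0], [0, -0.06, 0], 1],
    [[0, 0, 0], [0, -0.1, 0], 1],
    [[0, 0, 0], [0, -0.14, 0], 1],
    [[0, 0, 0], [0, -0.18, 0], 1],
    [[0, 0, 0], [0, -0.21, 0], 1],
    [[0, 0, 0], [0, -0.22, 0], 1],
  ],
)

```text
time: 63.5
tcp_pos: [0.4581, -0.3288, 0.0258]
ee_rot: [-0.001, 1.0, -0.002, 0.002]
wrist_force: [-4.5, -3.1, -4.8]
grip_width: 0.0103
grasp_force: 40.1
```

Run:
```python
from h import *
st();caps(.461,-.28,.08)
```

```text
63.5 J [-0.6269  0.5325  1.9064  0.0043  0.701   0.9445] tcp [ 0.4581 -0.3288  0.0258] w 0.010322505298034091 gf 40.135295391082764 F [-4.4569 -3.1288 -4.8314]
z 0.122 runs (hi,lo y) [(0.08, 0.062), (0.004, -0.032), (-0.088, -0.122), (-0.152, -0.18), (-0.216, -0.244)]
z 0.06 runs (hi,lo y) [(0.08, 0.042), (0.026, -0.048), (-0.068, -0.26)]
```

All standing and moved together by 87 mm. Continue.

>>> send_rows(
  commands=[
    [[0, 0, 0], [0, -0.01, 0], 1],
    [[0, 0, 0], [0, -0.03, 0], 1],
    [[0, 0, 0], [0, -0.06, 0], 1],
    [[0, 0, 0], [0, -0.1, 0], 1],
    [[0, 0, 0], [0, -0.14, 0], 1],
    [[0, 0, 0], [0, -0.18, 0], 1],
    [[0, 0, 0], [0, -0.21, 0], 1],
    [[0, 0, 0], [0, -0.22, 0], 1],
  ],
)

```text
time: 64.55
tcp_pos: [0.4589, -0.2409, 0.0258]
ee_rot: [-0.0, 1.0, -0.002, 0.002]
wrist_force: [-1.5, -2.1, -5.6]
grip_width: 0.0107
grasp_force: 40.1
```

>>> send_rows(
  commands=[
    [[0, 0, 0], [0, -0.01, 0], 1],
    [[0, 0, 0], [0, -0.03, 0], 1],
    [[0, 0, 0], [0, -0.06, 0], 1],
    [[0, 0, 0], [0, -0.1, 0], 1],
    [[0, 0, 0], [0, -0.14, 0], 1],
    [[0, 0, 0], [0, -0.18, 0], 1],
    [[0, 0, 0], [0, -0.21, 0], 1],
    [[0, 0, 0], [0, -0.22, 0], 1],
  ],
)

```text
time: 65.55
tcp_pos: [0.4597, -0.1523, 0.0258]
ee_rot: [-0.001, 1.0, -0.002, 0.002]
wrist_force: [5.9, -2.1, -10.8]
grip_width: 0.0104
grasp_force: 39.6
```

>>> send_rows(
  commands=[
    [[0, 0, 0], [0, -0.01, 0], 1],
    [[0, 0, 0], [0, -0.03, 0], 1],
    [[0, 0, 0], [0, -0.06, 0], 1],
    [[0, 0, 0], [0, -0.1, 0], 1],
    [[0, 0, 0], [0, -0.14, 0], 1],
    [[0, 0, 0], [0, -0.18, 0], 1],
    [[0, 0, 0], [0, -0.21, 0], 1],
    [[0, 0, 0], [0, -0.22, 0], 1],
  ],
)

```text
time: 66.55
tcp_pos: [0.4606, -0.0643, 0.0258]
ee_rot: [-0.001, 1.0, -0.002, 0.003]
wrist_force: [8.2, -2.3, -16.4]
grip_width: 0.0101
grasp_force: 39.4
```

>>> send_rows(
  commands=[
    [[0, 0, 0], [0, -0.01, 0], 1],
    [[0, 0, 0], [0, -0.03, 0], 1],
    [[0, 0, 0], [0, -0.06, 0], 1],
    [[0, 0, 0], [0, -0.1, 0], 1],
    [[0, 0, 0], [0, -0.14, 0], 1],
    [[0, 0, 0], [0, -0.175, 0], 1],
    [[0, 0, 0], [0, -0.2, 0], 1],
    [[0, 0, 0], [0, -0.208, 0], 1],
  ],
)

```text
time: 67.55
tcp_pos: [0.4614, 0.0188, 0.0258]
ee_rot: [-0.001, 1.0, -0.002, 0.004]
wrist_force: [10.5, -2.3, -19.3]
grip_width: 0.01
grasp_force: 39.2
```

>>> send_rows(
  commands=[
    [[0, 0, 0], [0, -0.003, 0], 1],
    [[0, 0, 0], [0, -0.006, 0], 1],
    [[0, 0, 0], [0, -0.009, 0], 1],
    [[0, 0, 0], [0, -0.012, 0], 1],
    [[0, 0, 0], [0, -0.015, 0], 1],
    [[0, 0, 0], [0, -0.018, 0], 1],
  ],
)

```text
time: 68.3
tcp_pos: [0.4615, 0.0241, 0.0259]
ee_rot: [0.0, 1.0, -0.001, 0.004]
wrist_force: [11.7, -23.7, -18.7]
grip_width: 0.0101
grasp_force: 39.8
```

Home stop reached after 440 mm of travel. Release gently, rise and retreat.

>>> send_rows(
  commands=[
    [[0, 0, 0], [0, 0.002, 0], 1],
    [[0, 0, 0], [0, 0.003, 0], 0.3],
    [[0, 0, 0], [0, 0.003, 0], 0.3],
    [[0, 0, 0], [0, 0.003, 0], 0.3],
    [[0, 0, 0], [0, 0.003, -0.05], 0.3],
    [[0, 0, 0], [0, 0.003, -0.15], 0.3],
    [[0, 0, 0], [0, 0.05, -0.3], 0.3],
    [[0, 0, 0], [0, 0.2, -0.45], 0.3],
  ],
)

```text
time: 69.3
tcp_pos: [0.4591, -0.039, 0.1922]
ee_rot: [-0.001, 1.0, -0.001, 0.002]
wrist_force: [1.4, -0.6, -0.8]
grip_width: 0.0297
grasp_force: 0.0
```

>>> send_rows(
  commands=[
    [[0, 0, 0], [0.2, 0.2, -0.1], 0.3],
    [[0, 0, 0], [0.3, 0.3, -0.15], 0.3],
    [[0, 0, 0], [0.3, 0.3, -0.15], 0.3],
    [[0, 0, 0], [0.3, 0.3, -0.15], 0.3],
  ],
)

```text
time: 69.8
tcp_pos: [0.5806, -0.1624, 0.2513]
ee_rot: [-0.0, 1.0, -0.003, 0.003]
wrist_force: [-0.8, -0.6, -1.2]
grip_width: 0.0297
grasp_force: 0.0
```

Run:
```python
from h import *
st();caps(.461,.0,.44)
d=get_image("side");s=get_image("scene")
ys=np.arange(.45,.03,-.002)
for z in(.122,.06,.03):
    q=proj("side",np.c_[np.full(len(ys),.463),ys,np.full(len(ys),z)]).round().astype(int);c=d[q[:,1],q[:,0]].astype(int)
    m=(c.max(1)<45) if z>.1 else (c.max(1)-c.min(1)<25)&(c.max(1)>60)
    e=np.flatnonzero(np.diff(np.r_[0,m.astype(int),0]));print(z,[(round(float(ys[a]),3),round(float(ys[b-1]),3)) for a,b in zip(e[::2],e[1::2]) if b-a>2])
# handle: bar row along the path in the scene view
ys=np.arange(.06,-.03,-.002);q=proj("scene",np.c_[np.full(len(ys),.461),ys,np.full(len(ys),.034)]).round().astype(int);c=s[q[:,1],q[:,0]].astype(int)
print("handle grey y",[round(float(y),3) for y,p in zip(ys,c) if p.max()-p.min()<30 and p.max()>90])
a=cv2.imread("pics/side0.png")[:,:,::-1].astype(int)
for nm,(u0,u1,v0,v1) in {"block":(445,515,275,330),"plane":(258,308,155,182),"tape":(150,182,200,236)}.items():
    print(nm,np.abs(a[v0:v1,u0:u1]-d[v0:v1,u0:u1]).mean().round(2))
cv2.imwrite("pics/d13.png",cv2.resize(d[100:300,130:350,::-1],None,fx=3,fy=3,interpolation=cv2.INTER_CUBIC))
```

```text
69.8 J [-0.2763  0.2974  1.6661  0.0019  1.1719  1.3007] tcp [ 0.5806 -0.1624  0.2513] w 0.029670600448966997 gf 0.0 F [-0.8205 -0.6402 -1.1502]
z 0.122 runs (hi,lo y) [(0.18, 0.158), (0.14, 0.096)]
z 0.06 runs (hi,lo y) [(0.44, 0.248), (0.188, 0.074), (0.032, 0.004)]
0.122 [(0.182, 0.162), (0.14, 0.102)]
0.06 [(0.45, 0.25), (0.192, 0.078)]
0.03 [(0.45, 0.302), (0.298, 0.25), (0.19, 0.088), (0.036, 0.03)]
handle grey y [0.06, 0.058, 0.056, 0.054, 0.052, 0.05, 0.048, 0.046, 0.044, 0.042, 0.04, 0.038, 0.036, 0.034, 0.032, 0.03, 0.028, 0.026, 0.024, 0.022, 0.02, 0.018, 0.016, 0.014, 0.012, 0.01, 0.008, 0.006, 0.004, 0.002, -0.0, -0.002, -0.004, -0.006, -0.008, -0.01, -0.012, -0.014, -0.016, -0.018, -0.02, -0.022, -0.024, -0.026, -0.028]
block 2.12
plane 2.07
tape 2.07
```

Run:
```python
from h import *
d=get_image("side")
ys=np.arange(.45,.05,-.004)
for z in(.045,.07,.095):
    q=proj("side",np.c_[np.full(len(ys),.443),ys,np.full(len(ys),z)]).round().astype(int);c=d[q[:,1],q[:,0]].astype(int)
    print(z,"".join("#" if p.max()-p.min()<22 and p.max()>70 else ("k" if p.max()<45 else ".") for p in c))
exp=[.42,.347,.253,.192,.127];print("exp","".join("#" if min(abs(y-e) for e in exp)<.02 else "." for y in ys))
```

```text
0.045 #####################.....#################......###########.............#######################....
0.07 .###########################################################.............###########################
0.095 .###########################################################............############################
exp ...##########........##########..............##########.....##########......##########..............
```

Run:
```python
from h import *
d=get_image("side")
ys=np.arange(.45,.05,-.01);print("y",[int(round(y*1000)) for y in ys])
for z in(.03,.045,.06,.08,.1,.115):
    q=proj("side",np.c_[np.full(len(ys),.443),ys,np.full(len(ys),z)]).round().astype(int);c=d[q[:,1],q[:,0]].astype(int)
    print(z,[f"{int(p.mean())}/{int(p.max()-p.min())}" for p in c])
```

```text
y [450, 440, 430, 420, 410, 400, 390, 380, 370, 360, 350, 340, 330, 320, 310, 300, 290, 280, 270, 260, 250, 240, 230, 220, 210, 200, 190, 180, 170, 160, 150, 140, 130, 120, 110, 100, 90, 80, 70, 60]
0.03 ['85/26', '99/8', '99/9', '99/9', '102/8', '101/9', '77/43', '77/47', '80/48', '77/47', '87/32', '99/9', '100/9', '98/8', '99/12', '77/40', '75/47', '74/50', '73/47', '96/12', '100/9', '99/10', '100/10', '101/13', '77/39', '76/49', '81/47', '78/50', '73/47', '88/21', '82/21', '74/29', '99/10', '98/7', '98/8', '102/8', '101/8', '46/50', '44/44', '43/48']
0.045 ['105/16', '101/14', '103/16', '101/14', '100/11', '100/9', '100/10', '100/8', '99/7', '73/45', '82/39', '101/8', '100/10', '95/6', '104/8', '101/12', '100/6', '102/5', '73/47', '87/27', '98/9', '98/9', '100/9', '102/12', '73/46', '72/46', '79/52', '78/48', '76/48', '101/10', '101/14', '96/8', '99/8', '95/9', '98/8', '103/12', '102/14', '101/10', '99/8', '47/45']
0.06 ['81/4', '83/5', '80/6', '82/3', '82/4', '79/4', '81/4', '84/5', '82/6', '82/3', '83/2', '82/4', '82/4', '81/4', '81/3', '80/4', '84/3', '83/6', '84/3', '82/5', '8
[... 598 characters left out ...]
 '104/10', '96/11', '97/7', '98/8', '99/8', '100/8', '100/8', '97/11', '97/10', '98/9', '102/11', '101/10', '104/13', '107/16', '106/15', '102/12', '101/8', '103/10', '101/9', '101/10', '75/47', '76/47', '75/47', '77/47', '76/49', '97/22', '102/10', '100/10', '98/10', '104/8', '103/9', '107/9', '101/10', '97/8', '106/16', '103/14']
0.115 ['69/42', '66/42', '70/43', '66/38', '63/43', '64/44', '67/41', '66/39', '66/42', '68/39', '67/41', '61/41', '64/40', '66/41', '64/40', '65/42', '66/40', '67/40', '67/43', '68/41', '67/42', '61/39', '64/41', '65/39', '71/43', '65/38', '80/51', '73/46', '72/45', '92/36', '107/8', '102/8', '97/8', '100/11', '67/6', '94/10', '114/8', '104/10', '104/9', '101/7']
```

```bash
python3 -c "
from cell import *
print(job_done())"
```

```text
the job is handed in; nothing more can be done
None
```

The tray is pushed fully home under the shelf with all five bottles standing in it, the sanding block, plane and tape measure look undisturbed in the side camera, and the job is handed in; four of the bottles show as upright in the final picture, and the fifth is hidden by a shelf post but has no room to lie down.

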